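# Find the heavy side of a turntable platter

## Task

The red lacquered platter on the balancing stand has a lead slug sealed in it, unseen, somewhere off its centre. Turn the brake selector clockwise to its green mark so that the platter runs free, then turn the platter by hand to find its heavy side, and finish with the fingers still gripping the platter and holding it motionless, heavy side straight down, the selector still at green. Leave the other things on the bench where they are.

Things in the scene. Friction and masses are not known exactly. Their poses are not given: they have to be found in the camera images.
- hub (a point): Centre of the platter, a red disc standing upright on a level axle: 140 mm across, 12 mm thick, centre 130 mm above the bench. x runs along the axle (away from the robot at stand yaw 0), y left, z up. Outside the 44 mm brass hub rings both faces are flat: pinch across the 12 mm thickness from above, anywhere on the upper rim. In front (+x) an axle end stands out 18 mm from this point.
- stand: Grey balancing stand, fixed; origin on the bench under the platter, 20 mm behind its mid-plane; axes as hub. Base plate 22 mm thick, 130 x 340 mm. Behind the platter a post 50 mm wide, 155 mm tall; its front face is 62 mm behind the platter's mid-plane, and a bearing sleeve 48 mm across reaches to 40 mm behind it. A brake shoe sits under the platter.
- platter (a joint): Turn of the platter about x of hub, rad, no end stops; it grows as the top moves to -y (clockwise seen from the robot's side). 0: ivory index bar on its faces straight up. Bearing friction about 0.037 N m plus 0.025 N m per rad/s. Brake off and let go, it sinks towards heavy side down but sticks 20 to 31 degrees short, equally far from either side, no overshoot.
- index (a point): Ivory index bar on the platter, at its outer end on the rim, 70 mm from the axle; turns with it. Brass dots every 30 degrees. No mark tells where the slug is: 0.15 to 0.21 kg, 50 mm from the axle, at any angle to the index; never near the bottom at the start. With the heavy side within 31 degrees of straight up the free platter may stay put too. Braked, it stays put.
- knob (a joint): Turn of the brake selector, rad, clockwise seen from above. Detents at 0 (red, brake on, so at the start), 0.70 (amber, brake drags) and 1.40 (green, platter free); the white line on the knob points at the coloured dots. The detents need about 0.1 N m; end stop at 1.44.
- knob_grip (a point): Centre of the selector's black bar grip, on its upright axis, 56 mm above the bench; turns with the knob. The bar is 50 mm long along this point's x, 14 mm wide along y, rises 14 mm above and 20 mm below this point; under it a 56 mm disc. White line on the -x end. It stands on the stand's base 175 mm to the -y side of the platter.
- clamp_mid (a point): Bystander: small spring-steel bench clamp, 85 x 18 x 30 mm, lying; its middle.
- key_mid (a point): Bystander: nickel bell key, flat cup 38 mm across with a 90 mm arm; the middle of the cup.
- vial_mid (a point): Bystander: amber glass vial, upright, 28 mm across, 60 mm tall; its middle.
- burnisher_mid (a point): Bystander: bronze burnisher with wooden handle, 160 mm long, 14 mm thick; its middle.
- driver_grip (a point): Bystander: screwdriver, 150 mm long, lying; the middle of its handle.
- joint_end (a point): Bystander: one end of the 232 mm blackwood upper joint lying in cork cradles on a lacquered turntable 190 mm across; 62 mm above the bench.

How it is judged:
On the way, in this order (a step that is already met when the one before it is completed fails the run):
1. the selector is turned to green (value of joint knob above 1.25 rad), for 0.2 s.
2. with the brake off, the platter is turned by hand (value of joint knob above 1.25 rad and contact force between the fingers and platter above 1 N and (velocity of joint platter above 0.05 rad/s or velocity of joint platter below -0.05 rad/s)), for 0.1 s.
At the end, for the whole second after the job is handed in: The fingers grip the platter (over 2 N) and it is still (under 0.05 rad/s), its heavy side within 10 degrees of straight down, with the selector at green (over 1.25 rad) (angle between slug_c0's own z axis and vertical below 0.175 rad and contact force between the fingers and platter above 2 N and velocity of joint platter between -0.05 and 0.05 rad/s and value of joint knob above 1.25 rad); the arm keeps its last pose, push and grip.
It fails at once if a loose thing on the bench, or the turntable, is moved more than 25 mm (distance of any of clamp_mid, key_mid, vial_mid, burnisher_mid, driver_grip, joint_end from where it was at the start of the episode above 0.025 m).
It also fails if it takes over 72 s, if anything falls off the work surface, if the arm or the gripper's body presses on something with over 40 N, if the wrist force passes 120 N, or if a joint passes its speed limit or range.

## Robot

A 6-joint arm with a two-finger parallel gripper is mounted at the origin on the work surface. World frame = base frame: x ahead of the robot, y to its left, z up, the work surface at z = 0. Lengths are in m, angles in rad, forces in N, time in s.
With the tool pointing down it reaches from about 0.35 to 0.875 m from the base axis. Payload 15.5 kg.
Tool frame: the origin (TCP) lies on the centre line of the jaws, within the pads' length; the fingertips stand 14 mm ahead of it and the grasp point (between the pads) lies 5 mm behind it; y points along the fingers, z is the direction in which the jaws open and shut, and the axes are right-handed (so a half turn about y gives the same grasp; the last joint's range is limited). The gripper opens to 85 mm and grips with 20 to 120 N. Pads are 22 mm wide; open, the fingers measure 114 mm over their backs; the gripper's body (76 mm by 85 mm) begins 54 mm behind the grasp point. The pads swing forward as they close: fully open they stand 13 mm farther back than shut.
Start: joints at [1.113, 0.494, 1.345, -0, 1.302, -0.096], TCP at [0.221, 0.585, 0.213] pointing down, gripper open.
Joint ranges: [-2.91, 2.91], [-0.82, 2.16], [0.22, 2.67], [-1.22, 4.37], [0.12, 2.79], [-3.08, 3.08]. Speed limits (rad/s): [1.89, 1.89, 2.57, 3.01, 3.01, 3.01].

## Interface

Orientations are given as a unit quaternion [w, x, y, z].
In Python, from cell import ctrl, vision gives the robot as it stands.
- The arm moves only by the tool play_rows, never from a script. Its argument "steps" is a list of rows, each an object of numbers: "claw": the closure in counts, from 0 (fully open) to 255 (shut); "dx", "dy", "dz": the shift along the tool's x, y, z in m; "twist": the turn about the tool's y in degrees. In form: [{"claw": .., "dx": .., "dy": .., "dz": .., "twist": ..}, ...]. A call has 1 to 5 rows; each row is the pose to reach, as a shift and turn from the pose commanded when the call began, along the tool's axes at that moment; what a row does not reach only later rows make up. A row lasts 1/12 s, in which the tool goes at most 41.7 mm and 7.16 degrees, less where a joint would pass 70% of its speed; a pose out of reach is approached as far as the arm can. A call with a gripper value outside its range is refused whole. The fingers move at their own pace and stop on an object; "squeeze" is the grip in N (left out, the last holds). Time passes only in rows, so rows that repeat a pose let the fingers close. It gives the time, the measured TCP pose, the force and the opening at its end, in the units of the state.
- ctrl.get_state(): the state, without advancing time (a new reading comes with each control period).
- vision.grab_frame(name): name is "side" or "top" or "wrist"; returns a dict with "img" (420x560x3 uint8, red, green, blue), "fx", "fy", "cx", "cy" (pixels), "R" (3x3) and "t" (3): a world point X has camera coordinates R X + t; the wrist camera has in their place "hand_eye" (4x4, takes a point from camera to tool coordinates, whose origin is the TCP and whose axes are the tool frame's). Camera axes: x right, y down, z forward; pixel columns grow to the right and rows downward; lengths in m; the calibration is good to about 2 mm. A picture is of the moment at which its call begins: read the wrist's pose just before it. There is no depth.
- ctrl.job_done(): hands the job in, once; it reports no verdict.
The state is a dict: "time_s": time; "joint_pos": joint angles; "joint_velocities": joint speeds; "joint_efforts": joint torques, N m; "position": TCP position; "tcp_rot": TCP orientation; "force": force on the tool from outside, world axes, zero at the start; "moment": the same for the moment, N m; "grip_width": opening from 0.0 (shut) to 1.0 (fully open).
Only numpy, scipy, OpenCV 4.12 (cv2) and the standard library are available. Lean on these libraries where they do the work, as an engineer would, in place of code of your own. Each camera call takes 0.05 s, during which the arm holds its last target.

## Working session

There is one attempt and no reset: what is moved stays moved. The work goes in short steps, Python scripts to look and compute and a tool call to move; the robot and the scene stay as the last step left them, time stands still between calls to the robot, and variables do not carry over. Pictures are saved under pics/ and viewed, and the job is handed in when it is done.

Besides the shell and the picture viewer there is one more tool, called after ">>>" by a JSON object that holds its "api" and its "payload", one argument or row to a line. play_rows: Moves the arm, as the interface text tells. Its arguments: {"type":"object","properties":{"steps":{"type":"array"},"squeeze":{"type":"number"}},"required":["steps"]}

```bash
ls; mkdir -p pics; python3 - <<'E'
from cell import ctrl, vision
import cv2
s=ctrl.get_state(); print(s)
for n in ("side","top","wrist"):
    f=vision.grab_frame(n); cv2.imwrite(f"pics/a_{n}.png",cv2.cvtColor(f["img"],cv2.COLOR_RGB2BGR))
    print(n,{k:v for k,v in f.items() if k!="img"})
E
```

```text
pics
{'time_s': 0.0, 'joint_pos': array([ 1.11349554e+00,  4.94171016e-01,  1.34611851e+00,  1.79465801e-05,
        1.30247709e+00, -9.54781244e-02]), 'joint_velocities': array([ 0.00339983,  0.00019094, -0.00010505,  0.00188016,  0.00137017,
       -0.00032734]), 'joint_efforts': array([ 3.33124684e-03, -8.82164526e+01, -3.83894992e+01,  2.78082107e-04,
        1.00120829e-02,  4.55070222e-07]), 'position': array([0.22105323, 0.58421137, 0.2121121 ]), 'tcp_rot': array([-0.69516883,  0.6959641 , -0.12734775,  0.12710946]), 'force': array([-0.69277003,  0.14491704, -0.29951046]), 'moment': array([-0.00197154,  0.00038794, -0.00657572]), 'grip_width': 1.0001611721569206}
side {'fx': 464.1151724864302, 'fy': 464.1151724864302, 'cx': 281.43053379609984, 'cy': 197.14124074458252, 'R': array([[ 0.94198413, -0.3355539 ,  0.00833516],
       [-0.22108162, -0.63893397, -0.73680818],
       [ 0.25256448,  0.69221886, -0.67605046]]), 't': array([-0.50631754,  0.19708034,  1.18590509])}
top {'fx': 409.8145946620963, 'fy': 409.8145946620963, 'cx': 285.880195276134, 'cy': 206.36246514419585, 'R': array([[-0.01120161, -0.99992806,  0.00429037],
       [-0.99696482,  0.01083763, -0.07709531],
       [ 0.07704327, -0.00514094, -0.9970145 ]]), 't': array([-0.01126215,  0.55921429,  1.13244371])}
wrist {'fx': 373.0405256948551, 'fy': 373.0405256948551, 'cx': 281.0691950844527, 'cy': 206.81921338815675, 'hand_eye': array([[-1.36111039e-03,  9.58897597e-01,  2.83749090e-01,
        -7.29401195e-02],
       [ 1.47010216e-04, -2.83749158e-01,  9.58898531e-01,
        -1.62356352e-01],
       [ 9.99999063e-01,  1.34688077e-03,  2.45246186e-04,
        -1.27169813e-04],
       [ 0.00000000e+00,  0.00000000e+00,  0.00000000e+00,
         1.00000000e+00]])}
```

View pics/a_side.png

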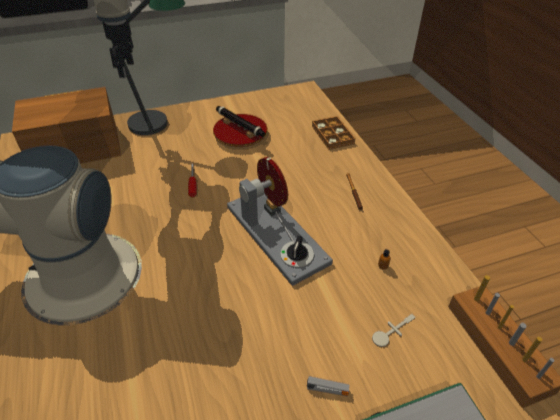

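View pics/a_top.png

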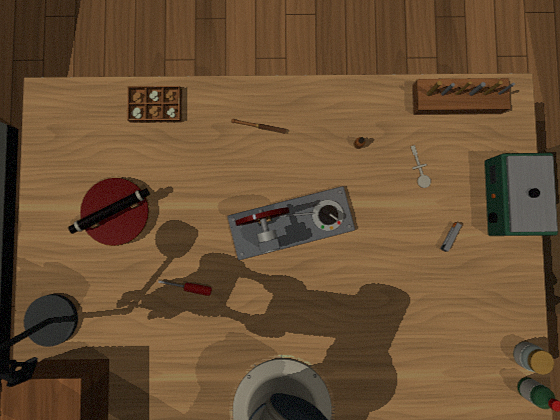

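View pics/a_wrist.png

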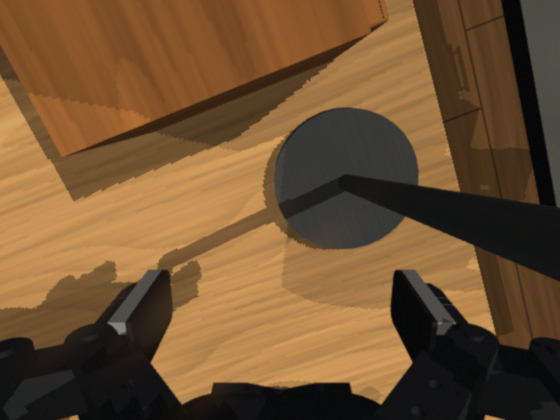

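```bash
cat > h.py <<'E'
import numpy as np, cv2
from cell import ctrl, vision
from scipy.spatial.transform import Rotation as Ro
def rot(q): return Ro.from_quat([q[1],q[2],q[3],q[0]]).as_matrix()
def cam(n):
    s=ctrl.get_state(); f=vision.grab_frame(n)
    if n=="wrist":
        H=np.array(f["hand_eye"]); T=np.eye(4); T[:3,:3]=rot(s["tcp_rot"]); T[:3,3]=s["position"]
        C=np.linalg.inv(T@H); f["R"]=C[:3,:3]; f["t"]=C[:3,3]
    return f
def ray(f,u,v):
    d=f["R"].T@np.array([(u-f["cx"])/f["fx"],(v-f["cy"])/f["fy"],1]); o=-f["R"].T@f["t"]; return o,d
def plane(f,u,v,z):
    o,d=ray(f,u,v); return o+d*(z-o[2])/d[2]
def proj(f,X):
    c=f["R"]@np.asarray(X)+f["t"]; return np.array([f["fx"]*c[0]/c[2]+f["cx"],f["fy"]*c[1]/c[2]+f["cy"]])
def save(f,name,box=None,k=1,marks=()):
    im=cv2.cvtColor(f["img"],cv2.COLOR_RGB2BGR)
    x0,y0=0,0
    if box: x0,y0,x1,y1=box; im=im[y0:y1,x0:x1]
    im=cv2.resize(im,None,fx=k,fy=k,interpolation=cv2.INTER_CUBIC)
    for m in marks: cv2.circle(im,(int((m[0]-x0+.5)*k),int((m[1]-y0+.5)*k)),3,(255,0,255),1)
    cv2.imwrite(f"pics/{name}.png",im)
E
python3 - <<'E'
from h import *
f=cam("top"); save(f,"b_top",(220,175,370,265),5)
g=cam("side"); save(g,"b_side",(220,150,340,285),4)
E
```

```text
(no output)
```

View pics/b_top.png

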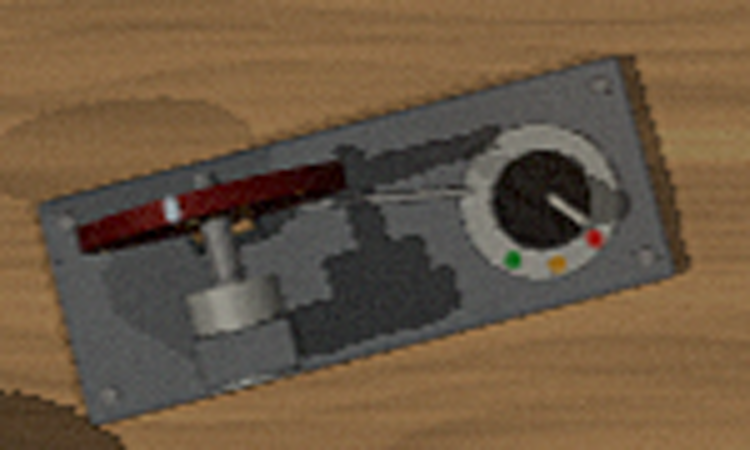

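View pics/b_side.png

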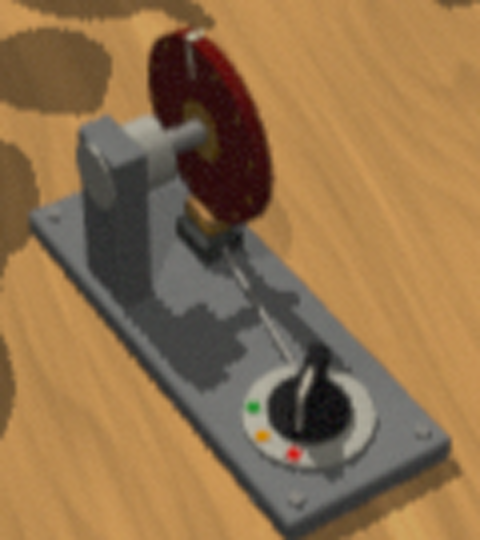

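```bash
python3 - <<'E'
from h import *
f=cam("top")
P=lambda x,y,z: plane(f,x/5+220-.4,y/5+175-.4,z)
c=[P(*p,.022) for p in [(38,205),(618,58),(672,272),(95,425)]]
print(np.round(c,4)); L=[np.linalg.norm(c[i]-c[(i+1)%4]) for i in range(4)];print(L)
e=(c[0]-c[1]+c[3]-c[2]);yaw=np.arctan2(-e[0],e[1]);print("yaw",yaw,np.degrees(yaw), "centre",np.mean(c,0))
hsv=cv2.cvtColor(f["img"],cv2.COLOR_RGB2HSV); m=((hsv[...,0]<8)|(hsv[...,0]>172))&(hsv[...,1]>150)
m[:, :225]=0;m[:,295:]=0;m[:205]=0;m[230:]=0
m=m.astype(np.uint8);ys,xs=np.where(m);print(len(xs),xs.min(),xs.max(),ys.min(),ys.max())
# end points of platter at z=.13 : extremes
for (a,b) in [((80,245),(78,230)),((343,180),(343,165))]: print(P(*a,.13),P(*b,.13))
print("knob disc rim c",P(542,200,.036),"ring", P(542,202,.026), "line end",P(600,230,.07),P(550,197,.07))
for p in [(595,238),(557,264),(513,260)]: print("dot",P(*p,.024))
E
```

```text
[[ 0.5348  0.1477  0.022 ]
 [ 0.6144 -0.1801  0.022 ]
 [ 0.4933 -0.2078  0.022 ]
 [ 0.4117  0.1159  0.022 ]]
[np.float64(0.33732905953980297), np.float64(0.12429445803916989), np.float64(0.33384297010116365), np.float64(0.12709998607904846)]
yaw 0.24252962147752719 13.895923717567713 centre [ 0.51355519 -0.03108459  0.022     ]
301 236 288 208 224
[0.50813783 0.11138208 0.13      ] [0.51577512 0.1123852  0.13      ]
[ 0.53978398 -0.0226652   0.13      ] [ 0.54745089 -0.02275443  0.13      ]
knob disc rim c [ 0.53372377 -0.13409398  0.036     ] ring [ 0.53316112 -0.13515147  0.026     ] line end [ 0.51530683 -0.16135447  0.07      ] [ 0.53339301 -0.13477014  0.07      ]
dot [ 0.51273661 -0.16470802  0.024     ]
dot [ 0.49841204 -0.14310661  0.024     ]
dot [ 0.50092341 -0.11849527  0.024     ]
```

```bash
python3 - <<'E'
from h import *
s=ctrl.get_state(); R=rot(s["tcp_rot"]);print(np.round(R,3))
for n in ("top","side"):
    f=cam(n); 
    for z in (0,.15,.3): print(n,proj(f,s["position"]+[0,0,z]))
f=cam("top");print("lamp base",plane(f,50,320,.02))
hx=np.array([np.cos(.2425),np.sin(.2425),0]);hy=np.array([-hx[1],hx[0],0]);hub=np.array([.528,.0447,.13])
for n in ("top","side"):
    f=cam(n); M=[hub]+[hub+.07*(np.sin(a)*-hy+np.cos(a)*np.array([0,0,1])) for a in np.arange(0,6.28,.3)]
    M+= [[.534,-.134,.056]]
    save(f,"c_"+n,(220,150,370,285),4,[proj(f,m) for m in M])
E
```

```text
[[ 0.935 -0.     0.354]
 [-0.354 -0.     0.935]
 [-0.    -1.    -0.001]]
top [ 24.03631257 350.47680058]
top [-25.50608908 371.89249567]
top [-98.36447216 403.38699057]
side [129.37393037  79.2333088 ]
side [118.78377123  34.09396181]
side [106.54121874 -18.08852364]
lamp base [0.25235645 0.63568449 0.02      ]
```

View pics/c_side.png

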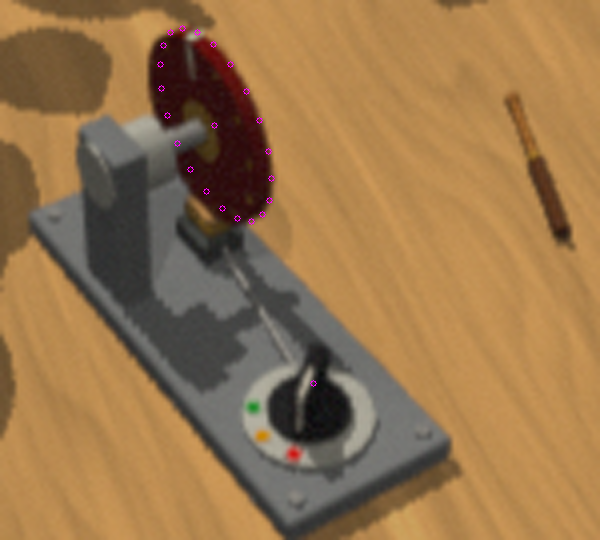

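View pics/c_top.png

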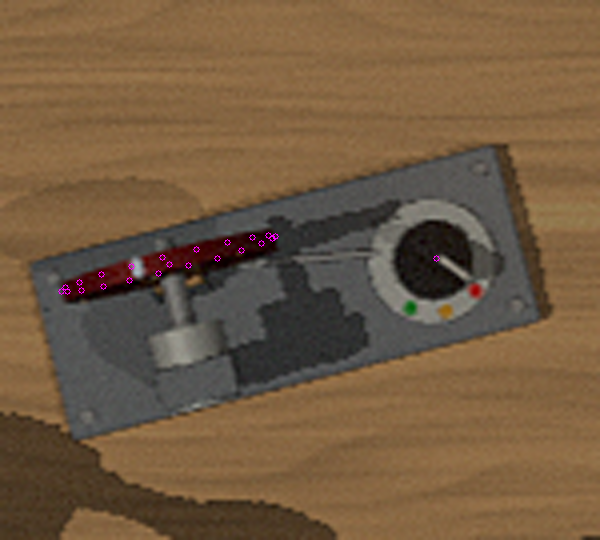

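```bash
cat >> h.py <<'E'
def to(X,zyaw):
    s=ctrl.get_state(); R=rot(s["tcp_rot"]); d=R.T@(np.array(X)-s["position"])
    y=np.arctan2(R[1,2],R[0,2]); tw=-np.degrees((zyaw-y+np.pi)%(2*np.pi)-np.pi)
    print("t",round(s["time_s"],2),"pos",s["position"].round(4),"zyaw",round(y,3),"tilt",R[2].round(3),"F",s["force"].round(1),"M",s["moment"].round(2),"w",round(s["grip_width"],3),"j6",s["joint_pos"][5].round(2))
    print("dx dy dz",d.round(4),"twist",round(tw,1))
E
python3 -c "
from h import *
to([.534,-.134,.28],-.628)"
```

```text
t 0.55 pos [0.2212 0.5845 0.2126] zyaw 1.209 tilt [-0. -1. -0.] F [ 0.5 -0.8 -0.7] M [-0.08 -0.04  0.  ] w 1.001 j6 -0.1
dx dy dz [ 0.5469 -0.0673 -0.5613] twist 105.3
```

>>> {"api": "play_rows", "payload": {
  "steps": [
    {"claw": 0,"dx": 0.03,"dy": -0.035,"dz": -0.03,"twist": 0},
    {"claw": 0,"dx": 0.055,"dy": -0.06,"dz": -0.055,"twist": 5},
    {"claw": 0,"dx": 0.08,"dy": -0.07,"dz": -0.08,"twist": 12},
    {"claw": 0,"dx": 0.105,"dy": -0.07,"dz": -0.108,"twist": 19},
    {"claw": 0,"dx": 0.13,"dy": -0.07,"dz": -0.135,"twist": 26}
  ]
}}

```text
time_s: 0.97
position: [0.2957, 0.4113, 0.2841]
tcp_rot: [0.649, -0.647, 0.282, -0.282]
force: [2.2, -0.4, 0.1]
grip_width: 0.999
```

```bash
python3 -c "
from h import *
to([.534,-.134,.28],-.628)"
```

```text
t 0.97 pos [0.2957 0.4113 0.2841] zyaw 0.75 tilt [-0.    -1.     0.003] F [ 2.2 -0.4  0.1] M [-0.   -0.09  0.04] w 0.999 j6 0.08
dx dy dz [ 0.5614  0.0034 -0.1973] twist 79.0
```

>>> {"api": "play_rows", "payload": {
  "steps": [
    {"claw": 0,"dx": 0.561,"dy": 0.003,"dz": -0.197,"twist": 79},
    {"claw": 0,"dx": 0.561,"dy": 0.003,"dz": -0.197,"twist": 79},
    {"claw": 0,"dx": 0.561,"dy": 0.003,"dz": -0.197,"twist": 79},
    {"claw": 0,"dx": 0.561,"dy": 0.003,"dz": -0.197,"twist": 79},
    {"claw": 0,"dx": 0.561,"dy": 0.003,"dz": -0.197,"twist": 79}
  ]
}}

```text
time_s: 1.38
position: [0.3798, 0.22, 0.2819]
tcp_rot: [0.53, -0.53, 0.468, -0.468]
force: [1.4, 1.0, 0.3]
grip_width: 0.998
```

```bash
python3 -c "
from h import *
to([.534,-.134,.28],-.628)"
```

```text
t 1.38 pos [0.3798 0.22   0.2819] zyaw 0.124 tilt [-0.    -1.     0.001] F [1.4 1.  0.3] M [ 0.02 -0.   -0.01] w 0.998 j6 0.26
dx dy dz [0.3704 0.002  0.1091] twist 43.1
```

>>> {"api": "play_rows", "payload": {
  "steps": [
    {"claw": 0,"dx": 0.37,"dy": 0.002,"dz": 0.109,"twist": 43},
    {"claw": 0,"dx": 0.37,"dy": 0.002,"dz": 0.109,"twist": 43},
    {"claw": 0,"dx": 0.37,"dy": 0.002,"dz": 0.109,"twist": 43},
    {"claw": 0,"dx": 0.37,"dy": 0.002,"dz": 0.109,"twist": 43},
    {"claw": 0,"dx": 0.37,"dy": 0.002,"dz": 0.109,"twist": 43}
  ]
}}

```text
time_s: 1.8
position: [0.4643, 0.0292, 0.2809]
tcp_rot: [-0.361, 0.36, -0.608, 0.608]
force: [1.0, 1.7, -0.3]
grip_width: 1.002
```

```bash
python3 -c "
from h import *
to([.534,-.134,.28],-.628)"
```

```text
t 1.8 pos [0.4643 0.0292 0.2809] zyaw -0.501 tilt [-0.    -1.     0.001] F [ 1.   1.7 -0.3] M [ 0.03 -0.04 -0.  ] w 1.002 j6 0.44
dx dy dz [0.1096 0.0009 0.1396] twist 7.3
```

>>> {"api": "play_rows", "payload": {
  "steps": [
    {"claw": 0,"dx": 0.11,"dy": 0.001,"dz": 0.14,"twist": 7.3},
    {"claw": 0,"dx": 0.11,"dy": 0.001,"dz": 0.14,"twist": 7.3},
    {"claw": 0,"dx": 0.11,"dy": 0.001,"dz": 0.14,"twist": 7.3},
    {"claw": 0,"dx": 0.11,"dy": 0.001,"dz": 0.14,"twist": 7.3},
    {"claw": 0,"dx": 0.11,"dy": 0.001,"dz": 0.14,"twist": 7.3}
  ]
}}

```text
time_s: 2.22
position: [0.5366, -0.1371, 0.2793]
tcp_rot: [-0.322, 0.322, -0.629, 0.63]
force: [-1.1, 0.6, -0.7]
grip_width: 1.002
```

```bash
python3 -c "
from h import *
to([.534,-.134,.055],-.628)
f=cam('wrist'); a=.9425; u=np.array([np.cos(a),np.sin(a),0]); c=np.array([.534,-.134,.07])
save(f,'d_wrist',None,1,[proj(f,c),proj(f,c+.025*u),proj(f,c-.025*u)])"
```

```text
t 2.22 pos [ 0.5366 -0.1371  0.2793] zyaw -0.625 tilt [ 0.001 -1.     0.002] F [-1.1  0.6 -0.7] M [ 0.03  0.07 -0.03] w 1.002 j6 0.27
dx dy dz [-0.0011  0.2243 -0.0043] twist 0.2
```

View pics/d_wrist.png

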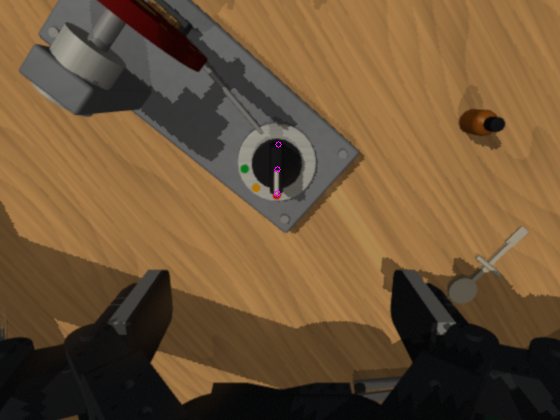

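>>> {"api": "play_rows", "payload": {
  "steps": [
    {"claw": 0,"dx": -0.001,"dy": 0.04,"dz": -0.004,"twist": 0},
    {"claw": 0,"dx": -0.001,"dy": 0.08,"dz": -0.004,"twist": 0},
    {"claw": 0,"dx": -0.001,"dy": 0.12,"dz": -0.004,"twist": 0},
    {"claw": 0,"dx": -0.001,"dy": 0.155,"dz": -0.004,"twist": 0},
    {"claw": 0,"dx": -0.001,"dy": 0.18,"dz": -0.004,"twist": 0}
  ]
}}

```text
time_s: 2.68
position: [0.5307, -0.1277, 0.0969]
tcp_rot: [0.322, -0.324, 0.63, -0.628]
force: [-0.1, -0.3, 0.8]
grip_width: 0.996
```

```bash
python3 -c "
from h import *
to([.534,-.134,.055],-.628)
f=cam('wrist'); a=.9425; u=np.array([np.cos(a),np.sin(a),0]); c=np.array([.534,-.134,.07])
save(f,'e_wrist',None,1,[proj(f,c),proj(f,c+.025*u),proj(f,c-.025*u)])"
```

```text
t 2.68 pos [ 0.5307 -0.1277  0.0969] zyaw -0.622 tilt [ 0.001 -1.    -0.002] F [-0.1 -0.3  0.8] M [-0.02 -0.05  0.04] w 0.996 j6 0.28
dx dy dz [0.0031 0.0419 0.0064] twist 0.3
```

View pics/e_wrist.png

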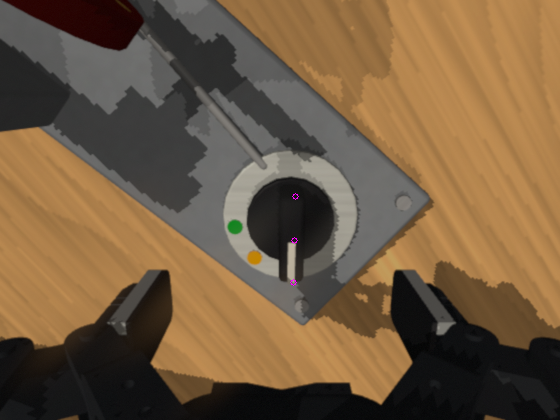

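>>> {"api": "play_rows", "payload": {
  "steps": [
    {"claw": 0,"dx": 0.003,"dy": 0.015,"dz": 0.005,"twist": 0},
    {"claw": 0,"dx": 0.003,"dy": 0.03,"dz": 0.005,"twist": 0},
    {"claw": 60,"dx": 0.003,"dy": 0.042,"dz": 0.005,"twist": 0},
    {"claw": 100,"dx": 0.003,"dy": 0.042,"dz": 0.005,"twist": 0},
    {"claw": 140,"dx": 0.003,"dy": 0.042,"dz": 0.005,"twist": 0}
  ],
  "squeeze": 40
}}

```text
time_s: 3.15
position: [0.5345, -0.1338, 0.0583]
tcp_rot: [0.323, -0.323, 0.629, -0.629]
force: [0.4, -0.2, 0.2]
grip_width: 0.605
```

```bash
python3 -c "
from h import *
to([.534,-.134,.055],-.628)
f=cam('wrist'); save(f,'f_wrist')"
```

```text
t 3.15 pos [ 0.5345 -0.1338  0.0583] zyaw -0.622 tilt [ 0. -1. -0.] F [ 0.4 -0.2  0.2] M [-0.03  0.02 -0.03] w 0.605 j6 0.27
dx dy dz [ 0.0004  0.0033 -0.0003] twist 0.4
```

View pics/f_wrist.png

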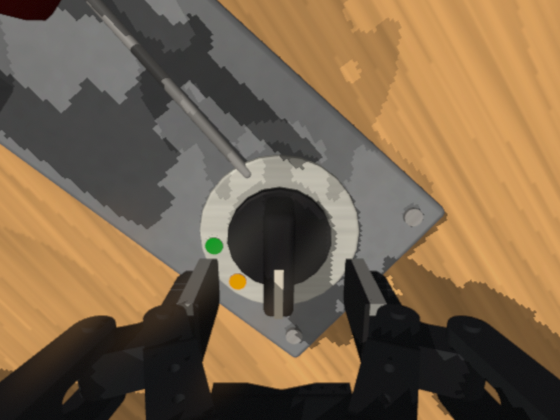

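>>> {"api": "play_rows", "payload": {
  "steps": [
    {"claw": 180,"dx": 0,"dy": 0.002,"dz": 0,"twist": 0},
    {"claw": 230,"dx": 0,"dy": 0.002,"dz": 0,"twist": 0},
    {"claw": 255,"dx": 0,"dy": 0.002,"dz": 0,"twist": 0},
    {"claw": 255,"dx": 0,"dy": 0.002,"dz": 0,"twist": 0},
    {"claw": 255,"dx": 0,"dy": 0.002,"dz": 0,"twist": 0}
  ]
}}

```text
time_s: 3.62
position: [0.5346, -0.1342, 0.0558]
tcp_rot: [-0.323, 0.323, -0.629, 0.629]
force: [0.9, -0.3, -0.4]
grip_width: 0.002
```

```bash
python3 -c "
from h import *
to([.534,-.134,.055],-2.04)"
```

```text
t 3.62 pos [ 0.5346 -0.1342  0.0558] zyaw -0.622 tilt [-0. -1.  0.] F [ 0.9 -0.3 -0.4] M [ 0.03  0.03 -0.03] w 0.002 j6 0.27
dx dy dz [ 0.0002  0.0008 -0.0006] twist 81.2
```

```bash
python3 -c "
from h import *
f=cam('wrist'); save(f,'g_wrist');f=cam('side'); save(f,'g_side',(220,150,370,285),4);f=cam('top'); save(f,'g_top',(220,150,370,285),4)"
```

```text
(no output)
```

View pics/g_wrist.png

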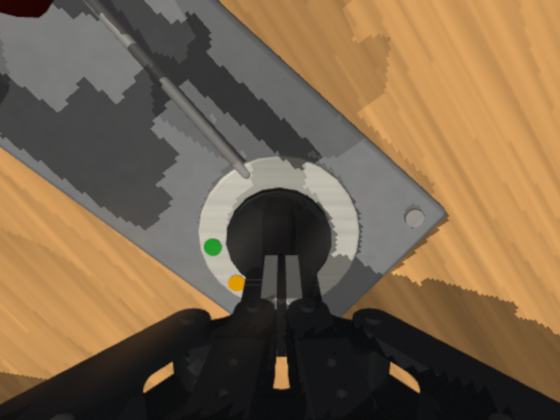

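View pics/g_side.png

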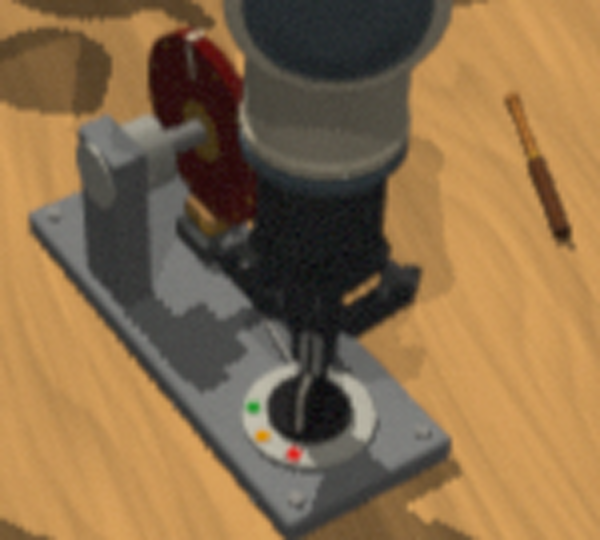

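```bash
python3 -c "
from h import *
f=cam('wrist'); s=ctrl.get_state(); p=s['position']; M=[p,p+[0,0,.005],p-[0,0,.014]]
for m in M: print(proj(f,m))
a=.9425; u=np.array([np.cos(a),np.sin(a),0]);v=np.array([-u[1],u[0],0]); c=np.array([.534,-.134,0])
for z in (.036,.07): 
  for i in (-1,1):
    for j in (-1,1): q=c+[0,0,z]+.025*i*u+.007*j*v; M.append(q); print(z,i,j,proj(f,q).round())
save(f,'h_wrist',(180,150,380,330),4,[proj(f,m) for m in M])"
```

```text
[282.33528113 255.27088026]
[282.36796707 259.72120052]
[282.25255528 244.00742706]
0.036 -1 -1 [294. 283.]
0.036 -1 1 [268. 283.]
0.036 1 -1 [296. 194.]
0.036 1 1 [268. 194.]
0.07 -1 -1 [296. 319.]
0.07 -1 1 [265. 319.]
0.07 1 -1 [299. 214.]
0.07 1 1 [265. 214.]
```

View pics/h_wrist.png

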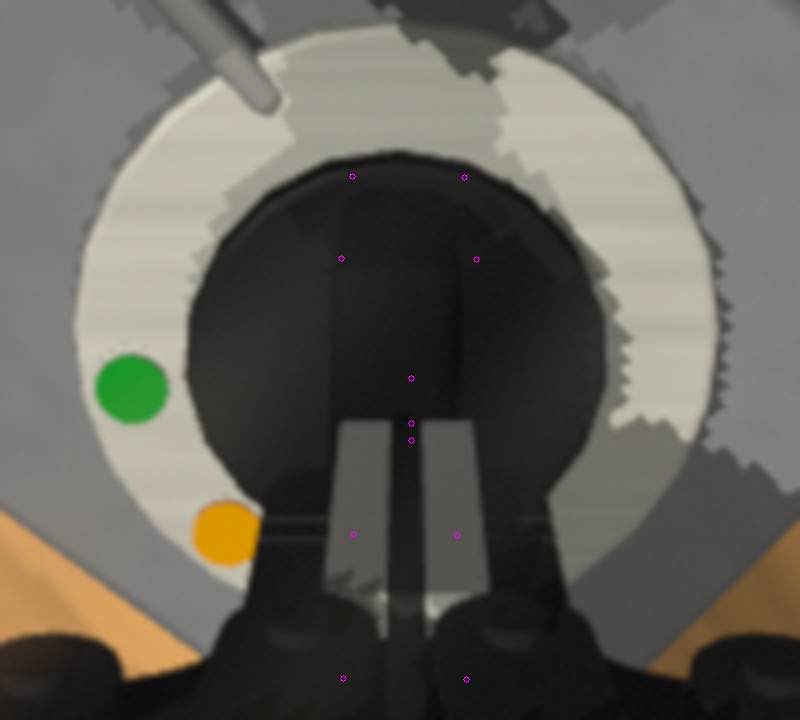

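View pics/g_top.png

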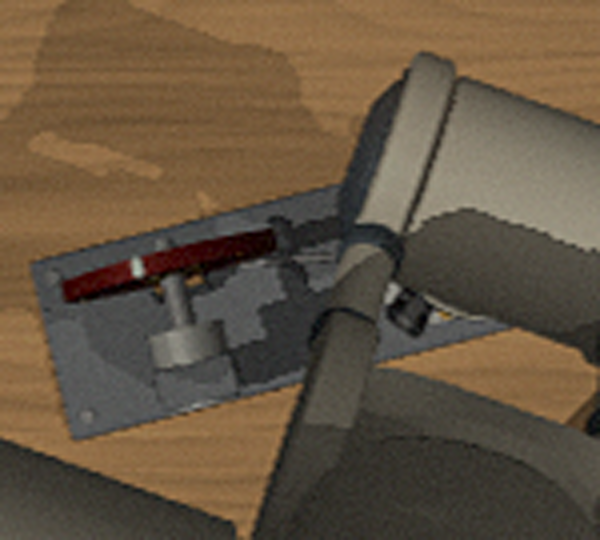

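```bash
python3 -c "
from h import *
f=vision.grab_frame('wrist'); H=np.linalg.inv(f['hand_eye'])
def pt(x,y,z):
  c=H@[x,y,z,1]; return (f['fx']*c[0]/c[2]+f['cx'],f['fy']*c[1]/c[2]+f['cy'])
for y in (.014,.005,-.005,-.013,-.02):
  for x in (-.011,0,.011): print(y,x,np.round(pt(x,y,0)),np.round(pt(x,y-.013,.0425)))
"
```

```text
0.014 -0.011 [282. 223.] [373. 233.]
0.014 0 [282. 244.] [372. 254.]
0.014 0.011 [282. 264.] [370. 275.]
0.005 -0.011 [282. 230.] [378. 240.]
0.005 0 [282. 251.] [376. 263.]
0.005 0.011 [282. 272.] [375. 284.]
-0.005 -0.011 [282. 237.] [384. 249.]
-0.005 0 [282. 260.] [382. 273.]
-0.005 0.011 [282. 281.] [380. 296.]
-0.013 -0.011 [282. 244.] [390. 257.]
-0.013 0 [282. 267.] [387. 282.]
-0.013 0.011 [282. 290.] [385. 306.]
-0.02 -0.011 [282. 250.] [395. 264.]
-0.02 0 [282. 275.] [392. 290.]
-0.02 0.011 [282. 298.] [390. 315.]
```

>>> {"api": "play_rows", "payload": {
  "steps": [
    {"claw": 120,"dx": 0,"dy": 0,"dz": 0,"twist": 0},
    {"claw": 120,"dx": 0,"dy": 0,"dz": 0,"twist": 0},
    {"claw": 120,"dx": 0,"dy": 0,"dz": 0,"twist": 0},
    {"claw": 120,"dx": 0,"dy": 0,"dz": 0,"twist": 0},
    {"claw": 120,"dx": 0,"dy": 0,"dz": 0,"twist": 0}
  ]
}}

```text
time_s: 4.28
position: [0.5344, -0.1342, 0.0555]
tcp_rot: [0.323, -0.323, 0.629, -0.629]
force: [-0.7, 0.3, 0.1]
grip_width: 0.53
```

>>> {"api": "play_rows", "payload": {
  "steps": [
    {"claw": 120,"dx": 0,"dy": 0.004,"dz": 0,"twist": 0},
    {"claw": 120,"dx": 0,"dy": 0.008,"dz": 0,"twist": 0},
    {"claw": 120,"dx": 0,"dy": 0.012,"dz": 0,"twist": 0},
    {"claw": 120,"dx": 0,"dy": 0.012,"dz": 0,"twist": 0},
    {"claw": 120,"dx": 0,"dy": 0.012,"dz": 0,"twist": 0}
  ]
}}

```text
time_s: 4.7
position: [0.5342, -0.1341, 0.0431]
tcp_rot: [0.323, -0.323, 0.629, -0.629]
force: [0.1, 1.0, -0.2]
grip_width: 0.53
```

```bash
python3 -c "
from h import *
to([.534,-.134,.055],-.628)
f=cam('wrist'); save(f,'i_wrist')"
```

```text
t 4.7 pos [ 0.5342 -0.1341  0.0431] zyaw -0.622 tilt [ 0.    -1.    -0.001] F [ 0.1  1.  -0.2] M [ 0.   -0.02 -0.01] w 0.53 j6 0.27
dx dy dz [ 0.     -0.0119 -0.0002] twist 0.3
```

View pics/i_wrist.png

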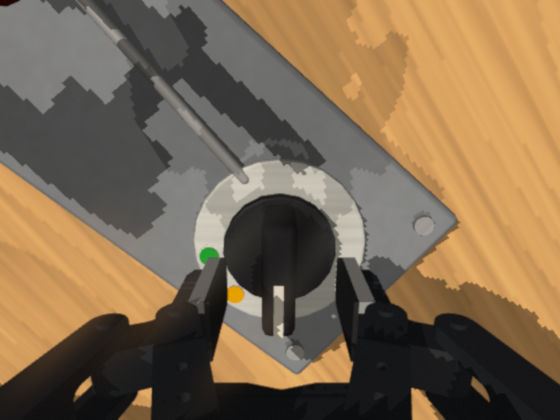

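>>> {"api": "play_rows", "payload": {
  "steps": [
    {"claw": 120,"dx": 0,"dy": 0.004,"dz": 0,"twist": 0},
    {"claw": 120,"dx": 0,"dy": 0.008,"dz": 0,"twist": 0},
    {"claw": 120,"dx": 0,"dy": 0.012,"dz": 0,"twist": 0},
    {"claw": 120,"dx": 0,"dy": 0.012,"dz": 0,"twist": 0},
    {"claw": 120,"dx": 0,"dy": 0.012,"dz": 0,"twist": 0}
  ]
}}

```text
time_s: 5.17
position: [0.5342, -0.1341, 0.0312]
tcp_rot: [0.323, -0.323, 0.629, -0.629]
force: [0.7, -0.0, -0.1]
grip_width: 0.525
```

>>> {"api": "play_rows", "payload": {
  "steps": [
    {"claw": 180,"dx": 0,"dy": 0,"dz": 0,"twist": 0},
    {"claw": 255,"dx": 0,"dy": 0,"dz": 0,"twist": 0},
    {"claw": 255,"dx": 0,"dy": 0,"dz": 0,"twist": 0},
    {"claw": 255,"dx": 0,"dy": 0,"dz": 0,"twist": 0},
    {"claw": 255,"dx": 0,"dy": 0,"dz": 0,"twist": 0}
  ]
}}

```text
time_s: 5.58
position: [0.5336, -0.1336, 0.0318]
tcp_rot: [0.323, -0.323, 0.63, -0.629]
force: [-5.0, 4.4, 8.8]
grip_width: 0.152
```

```bash
python3 -c "
from h import *
to([.534,-.134,.055],-.628)
f=cam('wrist'); save(f,'j_wrist')"
```

```text
t 5.58 pos [ 0.5336 -0.1336  0.0318] zyaw -0.622 tilt [ 0.    -1.    -0.002] F [-5.   4.4  8.8] M [ 0.69  0.79 -0.07] w 0.152 j6 0.27
dx dy dz [ 0.0001 -0.0232  0.0005] twist 0.3
```

View pics/j_wrist.png

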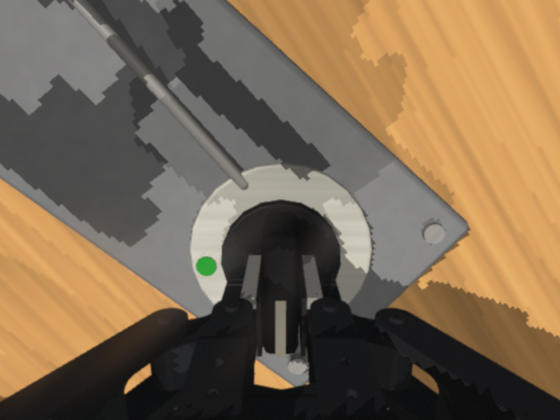

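>>> {"api": "play_rows", "payload": {
  "steps": [
    {"claw": 255,"dx": 0,"dy": 0,"dz": 0,"twist": 5},
    {"claw": 255,"dx": 0,"dy": 0,"dz": 0,"twist": 11},
    {"claw": 255,"dx": 0,"dy": 0,"dz": 0,"twist": 17},
    {"claw": 255,"dx": 0,"dy": 0,"dz": 0,"twist": 23},
    {"claw": 255,"dx": 0,"dy": 0,"dz": 0,"twist": 28}
  ]
}}

```text
time_s: 6.05
position: [0.5337, -0.1337, 0.0319]
tcp_rot: [0.159, -0.16, 0.689, -0.689]
force: [-5.6, 2.3, 7.9]
grip_width: 0.153
```

```bash
python3 -c "
from h import *
to([.534,-.134,.0318],-2.04)"
```

```text
t 6.05 pos [ 0.5337 -0.1337  0.0319] zyaw -1.116 tilt [ 0.001 -1.    -0.001] F [-5.6  2.3  7.9] M [0.34 0.84 0.07] w 0.153 j6 0.76
dx dy dz [-0.0002  0.0001  0.0004] twist 52.9
```

>>> {"api": "play_rows", "payload": {
  "steps": [
    {"claw": 255,"dx": 0,"dy": 0,"dz": 0,"twist": 6},
    {"claw": 255,"dx": 0,"dy": 0,"dz": 0,"twist": 12},
    {"claw": 255,"dx": 0,"dy": 0,"dz": 0,"twist": 18},
    {"claw": 255,"dx": 0,"dy": 0,"dz": 0,"twist": 24},
    {"claw": 255,"dx": 0,"dy": 0,"dz": 0,"twist": 30}
  ]
}}

```text
time_s: 6.47
position: [0.5336, -0.1339, 0.0318]
tcp_rot: [-0.025, 0.024, 0.707, -0.707]
force: [-6.0, 0.4, 9.1]
grip_width: 0.15
```

>>> {"api": "play_rows", "payload": {
  "steps": [
    {"claw": 255,"dx": 0,"dy": 0,"dz": 0,"twist": 6},
    {"claw": 255,"dx": 0,"dy": 0,"dz": 0,"twist": 12},
    {"claw": 255,"dx": 0,"dy": 0,"dz": 0,"twist": 18},
    {"claw": 255,"dx": 0,"dy": 0,"dz": 0,"twist": 22},
    {"claw": 255,"dx": 0,"dy": 0,"dz": 0,"twist": 23}
  ]
}}

```text
time_s: 6.88
position: [0.5335, -0.134, 0.0318]
tcp_rot: [0.165, -0.164, -0.688, 0.688]
force: [-6.0, 0.7, 8.5]
grip_width: 0.157
```

```bash
python3 -c "
from h import *
to([.534,-.134,.0318],-2.04)
f=cam('wrist'); save(f,'k_wrist')
f=cam('side'); save(f,'k_side',(220,150,370,285),4)"
```

```text
t 6.88 pos [ 0.5335 -0.134   0.0318] zyaw -2.04 tilt [ 0.001 -1.     0.   ] F [-6.   0.7  8.5] M [-0.12  1.19  0.06] w 0.157 j6 1.69
dx dy dz [-0.0004  0.     -0.0002] twist -0.0
```

View pics/k_wrist.png

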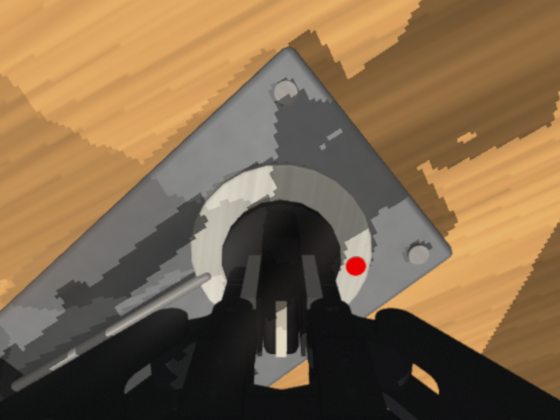

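View pics/k_side.png

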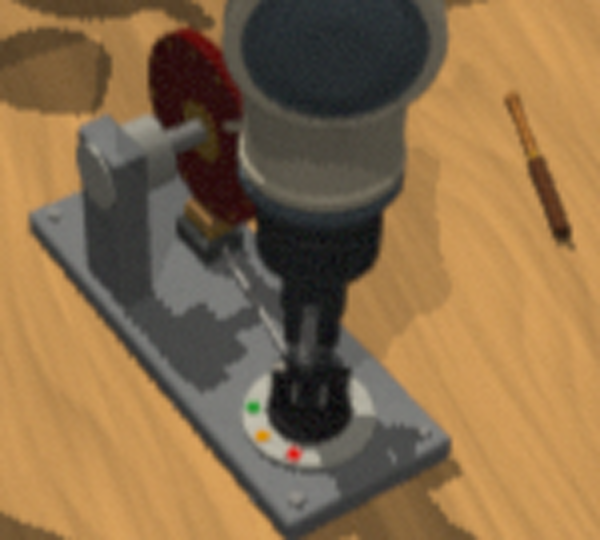

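>>> {"api": "play_rows", "payload": {
  "steps": [
    {"claw": 120,"dx": 0,"dy": 0,"dz": 0,"twist": 0},
    {"claw": 120,"dx": 0,"dy": 0,"dz": 0,"twist": 0},
    {"claw": 120,"dx": 0,"dy": 0,"dz": 0,"twist": 0},
    {"claw": 100,"dx": 0,"dy": -0.03,"dz": 0,"twist": 0},
    {"claw": 80,"dx": 0,"dy": -0.07,"dz": 0,"twist": 0}
  ]
}}

```text
time_s: 7.4
position: [0.5326, -0.1335, 0.0999]
tcp_rot: [-0.165, 0.161, 0.688, -0.688]
force: [0.9, -0.5, 0.4]
grip_width: 0.686
```

>>> {"api": "play_rows", "payload": {
  "steps": [
    {"claw": 80,"dx": 0,"dy": -0.04,"dz": 0,"twist": -7},
    {"claw": 80,"dx": 0,"dy": -0.08,"dz": 0,"twist": -14},
    {"claw": 80,"dx": 0,"dy": -0.12,"dz": 0,"twist": -21},
    {"claw": 80,"dx": 0,"dy": -0.16,"dz": 0,"twist": -28},
    {"claw": 80,"dx": 0,"dy": -0.18,"dz": 0,"twist": -35}
  ]
}}

```text
time_s: 7.82
position: [0.5356, -0.1345, 0.2866]
tcp_rot: [-0.056, 0.052, -0.704, 0.706]
force: [0.5, 0.0, 0.1]
grip_width: 0.689
```

```bash
python3 -c "
from h import *
to([.5285,.0447,.28],.2425)
f=cam('side'); save(f,'l_side',(220,150,370,285),4)
f=cam('wrist'); save(f,'l_wrist')"
```

```text
t 7.82 pos [ 0.5356 -0.1345  0.2866] zyaw -1.419 tilt [-0.005 -1.     0.003] F [0.5 0.  0.1] M [0.04 0.   0.03] w 0.689 j6 1.06
dx dy dz [-0.0201  0.0062 -0.1783] twist -95.2
```

View pics/l_side.png

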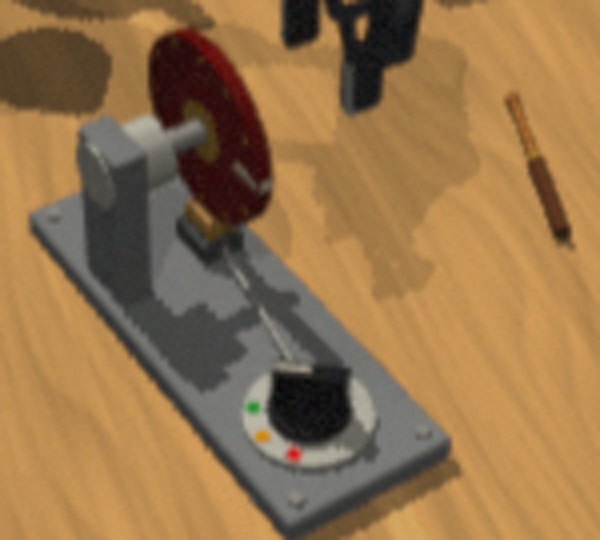

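View pics/l_wrist.png

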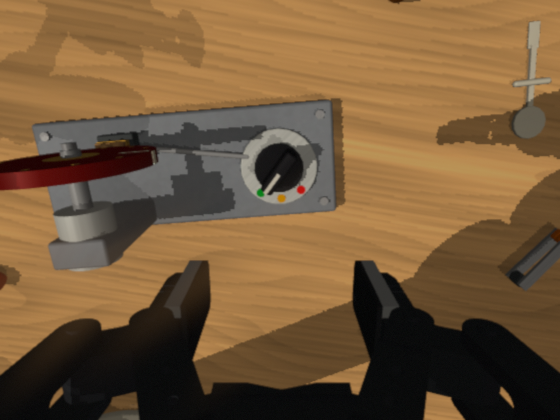

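```bash
cat >> h.py <<'E'
YAW=.2425; HX=np.array([np.cos(YAW),np.sin(YAW),0]);HY=np.array([-HX[1],HX[0],0]);HUB=np.array([.5285,.0447,.13]);Z=np.array([0,0,1.])
def index_angle(f,off=-.006):
    """ivory pixels cast onto the platter face -> platter angle (deg, grows to -y)"""
    img=f["img"].astype(int); n=HX; out=[]
    v,u=np.mgrid[0:420,0:560]; d=np.stack([(u-f["cx"])/f["fx"],(v-f["cy"])/f["fy"],np.ones_like(u,float)],-1)@f["R"]
    o=-f["R"].T@f["t"]; s=((HUB+off*HX-o)@n)/(d@n); P=o+d*s[...,None]-HUB
    y=P@HY; z=P@Z; r=np.hypot(y,z); lo=img.min(-1); hi=img.max(-1)
    m=(r<.069)&(r>.032)&(s>0)&(lo>70)&(lo>.6*hi)
    a=np.degrees(np.arctan2(-y[m],z[m])); R=r[m]
    if m.sum()<3: print("few px",m.sum()); return None
    w=lo[m]; c=np.angle((w*np.exp(1j*np.radians(a))).sum(),deg=True)
    print("n",m.sum(),"angle",round(c,1),"spread",np.round(np.std((a-c+180)%360-180),1),"r",R.min().round(3),R.max().round(3)); return c
E
python3 -c "
from h import *
f=cam('side'); c=index_angle(f)
a=np.radians(c); M=[HUB-.006*HX+r*(np.cos(a)*Z-np.sin(a)*HY) for r in (0.04,.055,.07)]
save(f,'m_side',(250,150,310,220),8,[proj(f,m) for m in M])
"
```

```text
n 28 angle -134.0 spread 33.4 r 0.033 0.069
```

View pics/m_side.png

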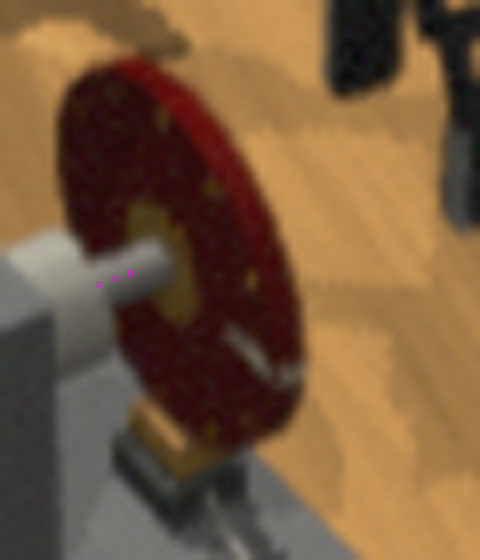

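```bash
cat >> h.py <<'E'
def ang(f,u,v,off=-.006):
    o,d=ray(f,u,v); P=o+d*(((HUB+off*HX-o)@HX)/(d@HX))-HUB
    return np.degrees(np.arctan2(-P@HY,P[2])),np.hypot(P@HY,P[2])
E
python3 -c "
from h import *
f=cam('side')
P=lambda x,y: (250+x/8-.5,150+y/8-.5)
for p in [(230,330),(250,355),(272,378)]: print(ang(f,*P(*p)))
M=[]
for k in range(0,360,30):
  a=np.radians(k); M.append(HUB-.006*HX+.07*(np.cos(a)*Z-np.sin(a)*HY))
save(f,'n_side',(250,150,310,220),8,[proj(f,m) for m in M])
"
```

```text
(np.float64(101.8723353413704), np.float64(0.035053985576779904))
(np.float64(101.26022727135518), np.float64(0.047403205407451826))
(np.float64(99.02939038550768), np.float64(0.06046792619913714))
```

View pics/n_side.png

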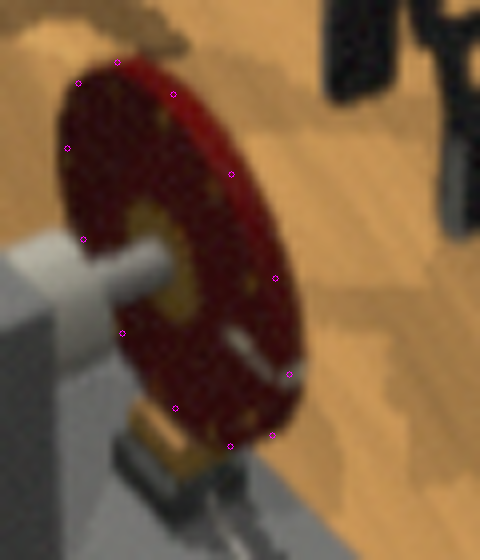

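```bash
python3 -c "
from h import *
f=cam('side'); s=ctrl.get_state();R=rot(s['tcp_rot']);p=s['position']; print(p)
for sg in (-1,1):
  for y in (.014-.004,-.02,-.03): print(sg,y,[proj(f,p+R@[x,y,sg*.034]).round(1).tolist() for x in (-.011,.011)])
P=lambda x,y: (250+x/8-.5,150+y/8-.5)
a=[np.array(P(x-6,y)) for x,y in ((230,330),(250,355),(272,378))]
print([ang(f,*q) for q in [(P(x+6,y)) for x,y in ((230,330),(250,355),(272,378))]])
save(f,'o_side',(280,130,350,220),8)
f=cam('wrist'); save(f,'o_w',None)
"
```

```text
[ 0.53405345 -0.13400046  0.28080261]
-1 0.01 [[297.8, 171.7], [289.4, 174.5]]
-1 -0.02 [[298.3, 161.4], [289.7, 164.2]]
-1 -0.03 [[298.4, 157.9], [289.8, 160.7]]
1 0.01 [[312.9, 189.1], [304.3, 192.1]]
1 -0.02 [[313.6, 178.7], [304.9, 181.7]]
1 -0.03 [[313.9, 175.2], [305.1, 178.2]]
[(np.float64(96.74330617977289), np.float64(0.03820775244138575)), (np.float64(97.43846875261542), np.float64(0.05049764273045689)), (np.float64(96.12681015224739), np.float64(0.06359819843927716))]
```

View pics/o_side.png

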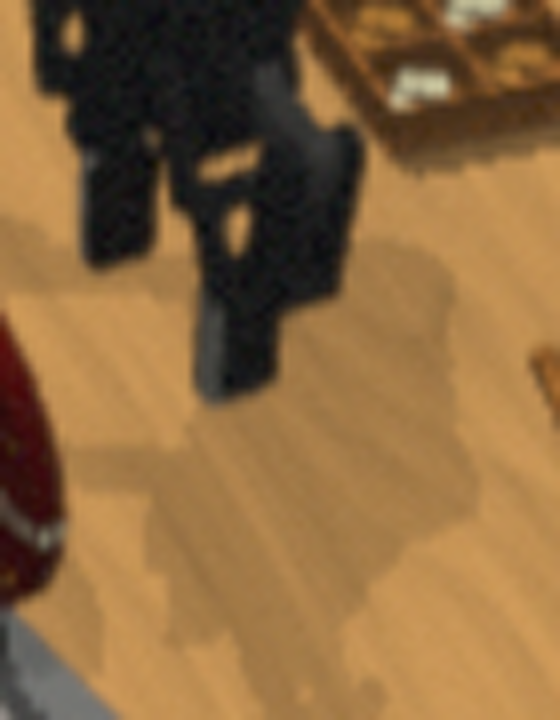

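```bash
sed -i 's/HUB=np.array(\[.5285/HUB=np.array([.5275/' h.py; cat >> h.py <<'E'
def G(phi,dz=0,r=.060):
    a=np.radians(phi); return HUB+r*(np.cos(a)*Z-np.sin(a)*HY)+(dz-.035)*Z
E
python3 -c "
from h import *
print(G(-35)); t=G(-35); t[2]=.26; to(t,.2425)"
```

```text
[0.51923602 0.07810764 0.14414912]
t 8.12 pos [ 0.5339 -0.134   0.2804] zyaw -1.427 tilt [ 0.002 -1.    -0.001] F [-0.1 -0.  -0.6] M [ 0.   -0.04  0.  ] w 0.687 j6 1.07
dx dy dz [-0.016   0.0205 -0.212 ] twist -95.6
```

>>> {"api": "play_rows", "payload": {
  "steps": [
    {"claw": 120,"dx": -0.016,"dy": 0,"dz": -0.212,"twist": -95},
    {"claw": 120,"dx": -0.016,"dy": 0,"dz": -0.212,"twist": -95},
    {"claw": 120,"dx": -0.016,"dy": 0,"dz": -0.212,"twist": -95},
    {"claw": 120,"dx": -0.016,"dy": 0,"dz": -0.212,"twist": -95},
    {"claw": 120,"dx": -0.016,"dy": 0,"dz": -0.212,"twist": -95}
  ]
}}

```text
time_s: 8.53
position: [0.5187, 0.0754, 0.2803]
tcp_rot: [0.266, -0.268, 0.655, -0.654]
force: [1.2, -1.3, -0.8]
grip_width: 0.534
```

```bash
python3 -c "
from h import *
t=G(-35); t[2]=.26; to(t,.2425)"
```

```text
t 8.53 pos [0.5187 0.0754 0.2803] zyaw -0.796 tilt [ 0.002 -1.    -0.002] F [ 1.2 -1.3 -0.8] M [-0.02 -0.02 -0.07] w 0.534 j6 0.83
dx dy dz [-0.0023  0.0203 -0.0016] twist -59.5
```

>>> {"api": "play_rows", "payload": {
  "steps": [
    {"claw": 120,"dx": 0,"dy": 0.02,"dz": 0,"twist": -59.5},
    {"claw": 120,"dx": 0,"dy": 0.02,"dz": 0,"twist": -59.5},
    {"claw": 120,"dx": 0,"dy": 0.02,"dz": 0,"twist": -59.5},
    {"claw": 120,"dx": 0,"dy": 0.02,"dz": 0,"twist": -59.5},
    {"claw": 120,"dx": 0,"dy": 0.02,"dz": 0,"twist": -59.5}
  ]
}}

```text
time_s: 8.95
position: [0.5191, 0.0738, 0.2601]
tcp_rot: [0.455, -0.457, 0.541, -0.54]
force: [-0.0, 0.1, 1.1]
grip_width: 0.529
```

>>> {"api": "play_rows", "payload": {
  "steps": [
    {"claw": 120,"dx": 0,"dy": 0,"dz": 0,"twist": -7},
    {"claw": 120,"dx": 0,"dy": 0,"dz": 0,"twist": -14},
    {"claw": 120,"dx": 0,"dy": 0,"dz": 0,"twist": -21},
    {"claw": 120,"dx": 0,"dy": 0,"dz": 0,"twist": -23.7},
    {"claw": 120,"dx": 0,"dy": 0,"dz": 0,"twist": -23.7}
  ]
}}

```text
time_s: 9.37
position: [0.5192, 0.0736, 0.2602]
tcp_rot: [-0.556, 0.557, -0.437, 0.436]
force: [-0.4, 1.1, -0.2]
grip_width: 0.531
```

```bash
python3 -c "
from h import *
t=G(-35); to(t,.2425)
f=cam('wrist'); M=[HUB+i*.006*HX+.07*(np.cos(a)*Z-np.sin(a)*HY) for a in np.arange(-1.6,1.6,.2) for i in (-1,1)]
save(f,'p_w',None,1,[proj(f,m) for m in M]); f=cam('side'); save(f,'p_side',(240,130,340,220),6)
f=cam('top'); save(f,'p_top',(220,150,370,265),5)"
```

```text
t 9.37 pos [0.5192 0.0736 0.2602] zyaw 0.24 tilt [-0.001 -1.    -0.002] F [-0.4  1.1 -0.2] M [ 0.04 -0.03 -0.01] w 0.531 j6 -0.21
dx dy dz [-0.0043  0.1161  0.0014] twist -0.1
```

View pics/p_w.png

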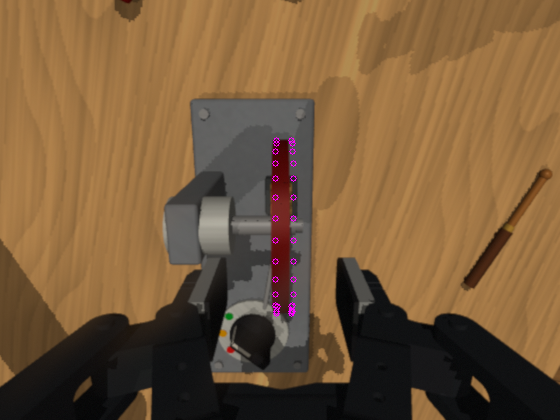

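View pics/p_side.png

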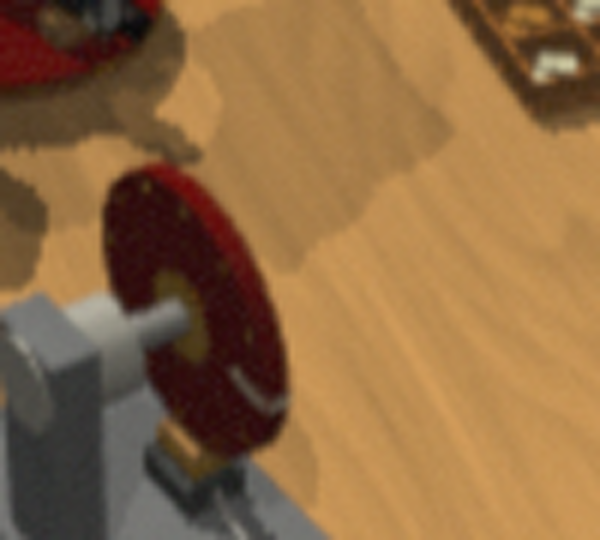

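>>> {"api": "play_rows", "payload": {
  "steps": [
    {"claw": 120,"dx": -0.004,"dy": 0.035,"dz": 0.0005,"twist": 0},
    {"claw": 120,"dx": -0.004,"dy": 0.065,"dz": 0.0005,"twist": 0},
    {"claw": 120,"dx": -0.004,"dy": 0.085,"dz": 0.0005,"twist": 0},
    {"claw": 120,"dx": -0.004,"dy": 0.1,"dz": 0.0005,"twist": 0},
    {"claw": 120,"dx": -0.004,"dy": 0.116,"dz": 0.0005,"twist": 0}
  ]
}}

```text
time_s: 9.93
position: [0.5189, 0.0776, 0.1442]
tcp_rot: [-0.555, 0.556, -0.438, 0.437]
force: [0.6, 0.2, 1.1]
grip_width: 0.525
```

```bash
python3 -c "
from h import *
t=G(-35); to(t,.2425)
f=cam('side'); save(f,'q_side',(240,130,340,220),6)
f=cam('wrist'); save(f,'q_w')"
```

```text
t 9.93 pos [0.5189 0.0776 0.1442] zyaw 0.236 tilt [-0.    -1.    -0.001] F [0.6 0.2 1.1] M [-0.   -0.03 -0.  ] w 0.525 j6 -0.2
dx dy dz [-0.0004  0.0001  0.0004] twist -0.4
```

View pics/q_side.png

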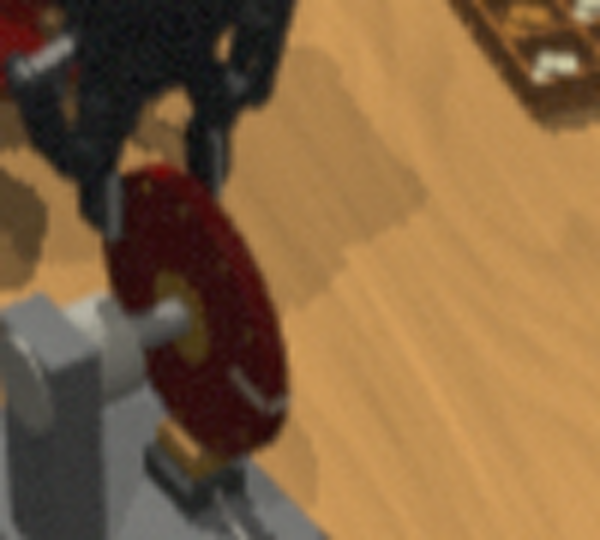

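View pics/q_w.png

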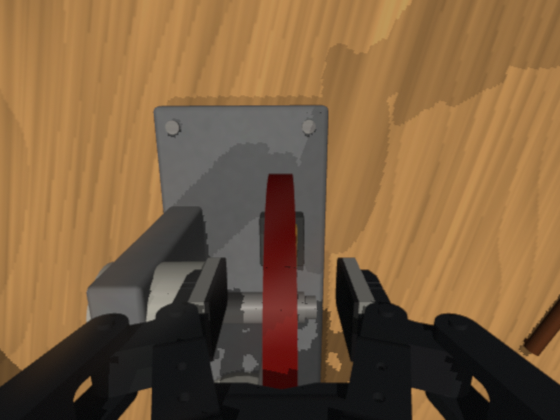

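>>> {"api": "play_rows", "payload": {
  "steps": [
    {"claw": 200,"dx": 0,"dy": 0,"dz": 0,"twist": 0},
    {"claw": 255,"dx": 0,"dy": 0,"dz": 0,"twist": 0},
    {"claw": 255,"dx": 0,"dy": 0,"dz": 0,"twist": 0},
    {"claw": 255,"dx": 0,"dy": 0,"dz": 0,"twist": 0},
    {"claw": 255,"dx": 0,"dy": 0,"dz": 0,"twist": 0}
  ],
  "squeeze": 25
}}

```text
time_s: 10.45
position: [0.5173, 0.0775, 0.1462]
tcp_rot: [-0.555, 0.557, -0.438, 0.436]
force: [-14.4, -1.0, 7.2]
grip_width: 0.136
```

```bash
cat >> h.py <<'E'
def arc(a,b,n,r=.060):
    s=ctrl.get_state(); R=rot(s["tcp_rot"])
    for i in range(1,n+1):
        print((R.T@(G(a+(b-a)*i/n,r=r)-G(a,r=r))).round(4))
E
python3 -c "
from h import *
t=G(-35); to(t,.2425); arc(-35,-10,5);print(); arc(-10,15,5);print(); arc(15,40,5)"
```

```text
t 10.45 pos [0.5173 0.0775 0.1462] zyaw 0.238 tilt [-0.    -1.    -0.003] F [-14.4  -1.    7.2] M [-0.36  1.95  0.02] w 0.136 j6 -0.2
dx dy dz [-0.0001  0.002   0.002 ] twist -0.2
[ 0.0044 -0.0028  0.    ]
[ 0.0091 -0.0052  0.    ]
[ 0.0139 -0.0072  0.    ]
[ 0.0189 -0.0088  0.0001]
[ 0.024  -0.0099  0.0001]

[ 0.0052 -0.0007  0.    ]
[ 0.0104 -0.0009  0.    ]
[ 0.0156 -0.0007  0.0001]
[ 0.0208 -0.      0.0001]
[0.0259 0.0011 0.0001]

[0.005  0.0016 0.    ]
[0.0098 0.0036 0.0001]
[0.0145 0.006  0.0001]
[0.0189 0.0088 0.0001]
[0.023  0.012  0.0001]
```

>>> {"api": "play_rows", "payload": {
  "steps": [
    {"claw": 255,"dx": 0.0044,"dy": -0.0028,"dz": -0.0005,"twist": 0},
    {"claw": 255,"dx": 0.0091,"dy": -0.0052,"dz": -0.001,"twist": 0},
    {"claw": 255,"dx": 0.0139,"dy": -0.0072,"dz": -0.0015,"twist": 0},
    {"claw": 255,"dx": 0.0189,"dy": -0.0088,"dz": -0.0015,"twist": 0},
    {"claw": 255,"dx": 0.024,"dy": -0.0099,"dz": -0.0015,"twist": 0}
  ]
}}

```text
time_s: 10.87
position: [0.5231, 0.0539, 0.1559]
tcp_rot: [-0.556, 0.556, -0.437, 0.437]
force: [-3.8, 3.7, -4.1]
grip_width: 0.134
```

```bash
python3 -c "
from h import *
t=G(-10); to(t,.2425)
f=cam('side'); save(f,'r_side',(240,130,340,220),6)"
```

```text
t 10.87 pos [0.5231 0.0539 0.1559] zyaw 0.238 tilt [-0.001 -1.    -0.001] F [-3.8  3.7 -4.1] M [0.77 0.79 0.04] w 0.134 j6 -0.25
dx dy dz [-0.0005  0.0018  0.0021] twist -0.2
```

View pics/r_side.png

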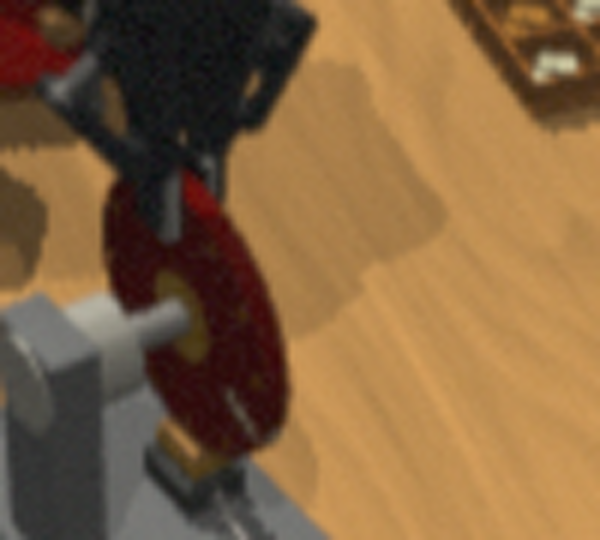

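Platter turns with the fingers (index moved from crop (255,390) to (250,415)). Continue the arc.

>>> {"api": "play_rows", "payload": {
  "steps": [
    {"claw": 255,"dx": 0.0052,"dy": -0.0007,"dz": 0,"twist": 0},
    {"claw": 255,"dx": 0.0104,"dy": -0.0009,"dz": 0,"twist": 0},
    {"claw": 255,"dx": 0.0156,"dy": -0.0007,"dz": 0,"twist": 0},
    {"claw": 255,"dx": 0.0208,"dy": 0,"dz": 0,"twist": 0},
    {"claw": 255,"dx": 0.0259,"dy": 0.0011,"dz": 0,"twist": 0}
  ]
}}

```text
time_s: 11.33
position: [0.5293, 0.0287, 0.1549]
tcp_rot: [0.556, -0.556, 0.437, -0.437]
force: [-5.6, 4.1, -0.3]
grip_width: 0.134
```

>>> {"api": "play_rows", "payload": {
  "steps": [
    {"claw": 255,"dx": 0.005,"dy": 0.0016,"dz": 0,"twist": 0},
    {"claw": 255,"dx": 0.0098,"dy": 0.0036,"dz": 0,"twist": 0},
    {"claw": 255,"dx": 0.0145,"dy": 0.006,"dz": 0,"twist": 0},
    {"claw": 255,"dx": 0.0189,"dy": 0.0088,"dz": 0,"twist": 0},
    {"claw": 255,"dx": 0.023,"dy": 0.012,"dz": 0,"twist": 0}
  ]
}}

```text
time_s: 11.75
position: [0.5349, 0.006, 0.1432]
tcp_rot: [0.556, -0.556, 0.437, -0.437]
force: [-7.4, 1.4, 8.7]
grip_width: 0.14
```

```bash
python3 -c "
from h import *
t=G(40); to(t,.2425)
f=cam('side'); save(f,'s_side',(240,130,340,220),6)"
```

```text
t 11.75 pos [0.5349 0.006  0.1432] zyaw 0.238 tilt [ 0. -1.  0.] F [-7.4  1.4  8.7] M [0.54 1.24 0.11] w 0.14 j6 -0.34
dx dy dz [-0.0008  0.0022  0.0021] twist -0.2
```

View pics/s_side.png

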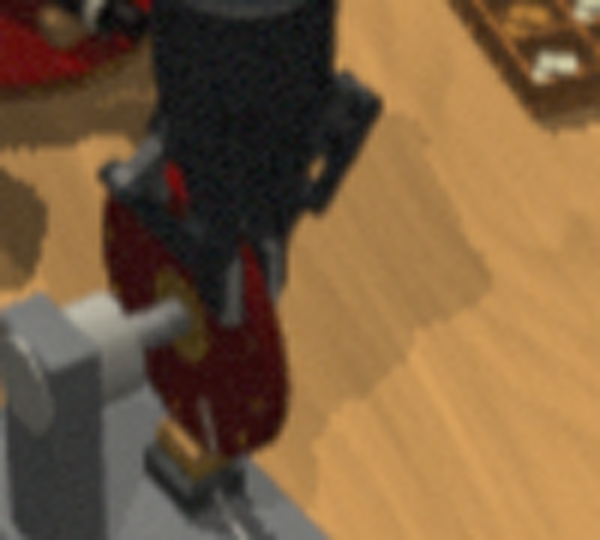

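```bash
sed -i 's/HUB=np.array(\[.5275/HUB=np.array([.5270/' h.py; python3 -c "
from h import *
f=cam('side')
P=lambda x,y: (240+x/6-.5,130+y/6-.5)
for n,l in dict(q=[(235,370),(268,408)],r=[(230,392),(255,435)],s=[(203,400),(212,448)]).items(): print(n,[np.round(ang(f,*P(*p)),3) for p in l])
"
```

```text
q [array([9.7064e+01, 3.9000e-02]), array([9.6427e+01, 6.6000e-02])]
r [array([1.21105e+02, 4.10000e-02]), array([1.19565e+02, 6.40000e-02])]
s [array([1.64064e+02, 4.50000e-02]), array([1.63595e+02, 7.10000e-02])]
```

```bash
python3 -c "
from h import *
arc(40,55,3)"
```

```text
[0.0039 0.0035 0.    ]
[0.0074 0.0074 0.    ]
[0.0106 0.0116 0.0001]
```

>>> {"api": "play_rows", "payload": {
  "steps": [
    {"claw": 255,"dx": 0.002,"dy": 0.0017,"dz": 0,"twist": 0},
    {"claw": 255,"dx": 0.0039,"dy": 0.0035,"dz": 0,"twist": 0},
    {"claw": 255,"dx": 0.0057,"dy": 0.0054,"dz": 0,"twist": 0},
    {"claw": 255,"dx": 0.0074,"dy": 0.0074,"dz": 0,"twist": 0},
    {"claw": 255,"dx": 0.0106,"dy": 0.0116,"dz": 0,"twist": 0}
  ]
}}

```text
time_s: 12.27
position: [0.5375, -0.0044, 0.1319]
tcp_rot: [-0.556, 0.556, -0.437, 0.437]
force: [-8.1, -1.9, 10.9]
grip_width: 0.133
```

```bash
python3 -c "
from h import *
t=G(55); to(t,.2425)
f=cam('side'); save(f,'t_side',(240,130,340,220),6)"
```

```text
t 12.27 pos [ 0.5375 -0.0044  0.1319] zyaw 0.239 tilt [ 0.001 -1.     0.   ] F [-8.1 -1.9 10.9] M [0.09 1.4  0.18] w 0.133 j6 -0.36
dx dy dz [-0.001   0.0025  0.0016] twist -0.2
```

View pics/t_side.png

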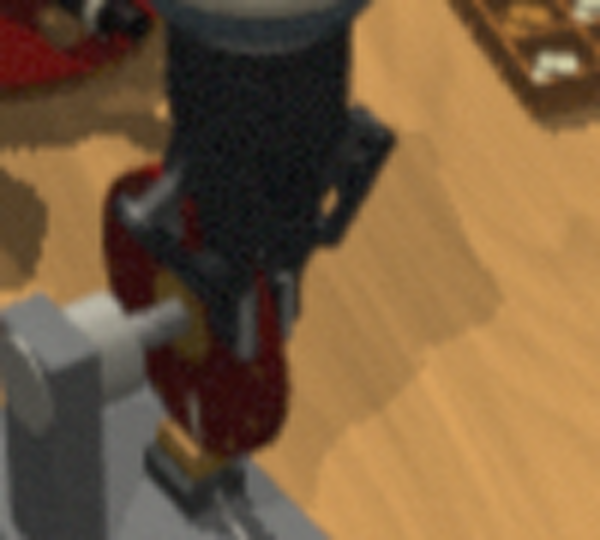

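>>> {"api": "play_rows", "payload": {
  "steps": [
    {"claw": 120,"dx": 0,"dy": 0,"dz": 0,"twist": 0},
    {"claw": 120,"dx": 0,"dy": 0,"dz": 0,"twist": 0},
    {"claw": 120,"dx": 0,"dy": 0,"dz": 0,"twist": 0},
    {"claw": 120,"dx": 0,"dy": -0.03,"dz": 0,"twist": 0},
    {"claw": 120,"dx": 0,"dy": -0.07,"dz": 0,"twist": 0}
  ]
}}

```text
time_s: 12.73
position: [0.536, -0.0037, 0.1994]
tcp_rot: [-0.555, 0.557, -0.439, 0.435]
force: [0.7, 0.4, 0.2]
grip_width: 0.53
```

>>> {"api": "play_rows", "payload": {
  "steps": [
    {"claw": 120,"dx": 0,"dy": -0.03,"dz": 0,"twist": 0},
    {"claw": 120,"dx": 0,"dy": -0.055,"dz": 0,"twist": 0},
    {"claw": 120,"dx": -0.02,"dy": -0.055,"dz": 0,"twist": 0},
    {"claw": 120,"dx": -0.045,"dy": -0.055,"dz": 0,"twist": 0},
    {"claw": 120,"dx": -0.06,"dy": -0.055,"dz": 0,"twist": 0}
  ]
}}

```text
time_s: 13.15
position: [0.5234, 0.0559, 0.2566]
tcp_rot: [0.556, -0.555, 0.437, -0.437]
force: [-0.0, 0.3, 0.4]
grip_width: 0.532
```

```bash
python3 -c "
from h import *
t=G(0); to(t,.2425)
f=cam('side'); save(f,'u_side',(240,130,340,220),6)"
```

```text
t 13.15 pos [0.5234 0.0559 0.2566] zyaw 0.238 tilt [ 0.    -1.     0.002] F [-0.   0.3  0.4] M [-0.02  0.05 -0.02] w 0.532 j6 -0.25
dx dy dz [0.0117 0.1016 0.0007] twist -0.2
```

View pics/u_side.png

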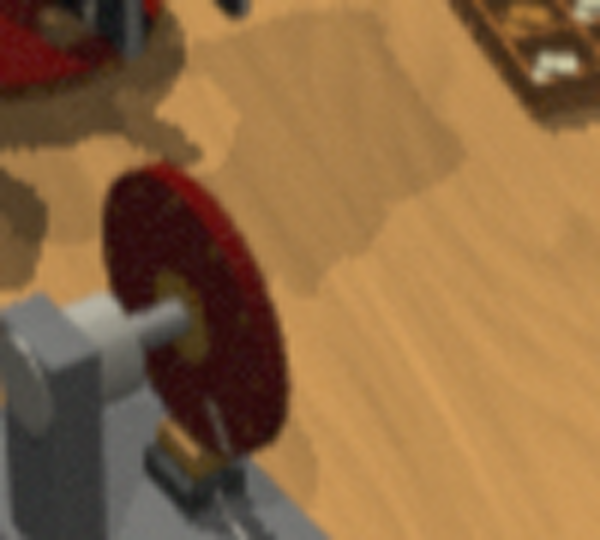

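>>> {"api": "play_rows", "payload": {
  "steps": [
    {"claw": 120,"dx": 0.012,"dy": 0,"dz": 0,"twist": 0},
    {"claw": 120,"dx": 0.012,"dy": 0,"dz": 0,"twist": 0},
    {"claw": 120,"dx": 0.012,"dy": 0,"dz": 0,"twist": 0},
    {"claw": 120,"dx": 0.012,"dy": 0,"dz": 0,"twist": 0},
    {"claw": 120,"dx": 0.012,"dy": 0,"dz": 0,"twist": 0}
  ]
}}

```text
time_s: 13.62
position: [0.5263, 0.0425, 0.2557]
tcp_rot: [0.556, -0.556, 0.437, -0.437]
force: [0.3, 0.1, -0.4]
grip_width: 0.53
```

>>> {"api": "play_rows", "payload": {
  "steps": [
    {"claw": 120,"dx": 0,"dy": 0,"dz": 0,"twist": 0},
    {"claw": 120,"dx": 0,"dy": 0,"dz": 0,"twist": 0},
    {"claw": 120,"dx": 0,"dy": 0,"dz": 0,"twist": 0},
    {"claw": 120,"dx": 0,"dy": 0,"dz": 0,"twist": 0},
    {"claw": 120,"dx": 0,"dy": 0,"dz": 0,"twist": 0}
  ]
}}

```text
time_s: 14.03
position: [0.5262, 0.0428, 0.2557]
tcp_rot: [-0.556, 0.556, -0.437, 0.437]
force: [-0.5, 0.5, 0.2]
grip_width: 0.528
```

>>> {"api": "play_rows", "payload": {
  "steps": [
    {"claw": 120,"dx": 0,"dy": 0,"dz": 0,"twist": 0},
    {"claw": 120,"dx": 0,"dy": 0,"dz": 0,"twist": 0},
    {"claw": 120,"dx": 0,"dy": 0,"dz": 0,"twist": 0},
    {"claw": 120,"dx": 0,"dy": 0,"dz": 0,"twist": 0},
    {"claw": 120,"dx": 0,"dy": 0,"dz": 0,"twist": 0}
  ]
}}

```text
time_s: 14.45
position: [0.5262, 0.0428, 0.2558]
tcp_rot: [0.556, -0.556, 0.437, -0.437]
force: [-0.5, -0.4, 0.3]
grip_width: 0.526
```

```bash
python3 -c "
from h import *
t=G(0); to(t,.2425)
f=cam('side'); save(f,'v_side',(250,150,310,220),8)
M=[HUB-.006*HX+.07*(np.cos(a)*Z-np.sin(a)*HY) for a in np.arange(0,6.28,.3)]
save(f,'v2_side',(250,150,310,220),8,[proj(f,m) for m in M])"
```

```text
t 14.45 pos [0.5262 0.0428 0.2558] zyaw 0.239 tilt [-0. -1.  0.] F [-0.5 -0.4  0.3] M [-0.    0.03 -0.04] w 0.526 j6 -0.27
dx dy dz [-0.0016  0.1008  0.0012] twist -0.2
```

View pics/v_side.png

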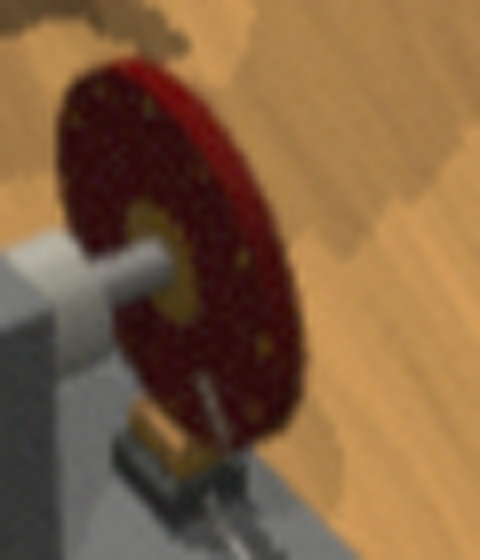

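View pics/v2_side.png

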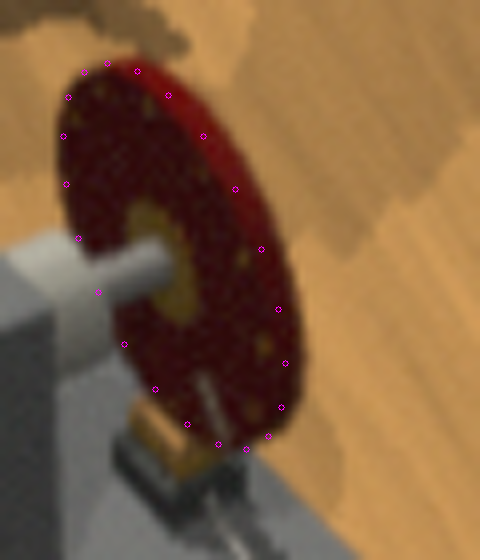

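```bash
python3 -c "
from h import *
f=cam('side')
P=lambda x,y: (250+x/8-.5,150+y/8-.5)
for hx in (.527,.525,.5285):
  HUB[0]=hx; print(hx)
  print('v',[np.round(ang(f,*P(*p))*np.array([1,1000]),1).tolist() for p in [(205,380),(226,438),(245,257),(265,343),(252,412),(150,103),(100,90),(75,118)]])
  print('n',[np.round(ang(f,*P(*p))*np.array([1,1000]),1).tolist() for p in [(230,330),(272,378)]])
f=cam('wrist'); save(f,'v_w')
"
python3 - <<'E'
import cv2
im=cv2.imread('pics/n_side.png')
E
```

```text
0.527
v [[151.4, 44.8], [148.3, 66.1], [53.7, 56.5], [85.0, 58.0], [122.0, 59.6], [-11.3, 60.4], [-45.1, 61.8], [-71.9, 64.3]]
n [[97.5, 37.2], [96.5, 62.6]]
0.525
v [[145.4, 43.9], [144.2, 65.2], [53.3, 61.0], [82.4, 61.7], [117.7, 60.9], [-7.5, 62.7], [-40.7, 61.4], [-68.1, 61.8]]
n [[92.4, 40.3], [93.5, 65.7]]
0.5285
v [[155.8, 45.9], [151.3, 67.0], [54.0, 53.1], [87.1, 55.4], [125.3, 58.9], [-14.3, 58.9], [-48.4, 62.3], [-74.5, 66.4]]
n [[101.9, 35.1], [99.0, 60.5]]
```

```bash
python3 -c "
from h import *
f=cam('side')
P=lambda x,y: (250+x/8-.5,150+y/8-.5)
HUB[0]=.525
print([np.round(ang(f,*P(*p))*np.array([1,1000]),1).tolist() for p in [(212,187),(252,283),(250,415),(210,432),(163,118),(118,90)]])"
sed -i 's/HUB=np.array(\[.5270/HUB=np.array([.5265/' h.py
python3 -c "
from h import *
t=G(-20);print(t); t[2]=.2558; to(t,.2425)"
```

```text
[[29.2, 59.9], [61.9, 60.3], [120.2, 61.0], [154.2, 64.5], [-0.2, 61.1], [-27.6, 61.2]]
[0.52157224 0.06462077 0.15138156]
t 14.65 pos [0.5262 0.0428 0.2557] zyaw 0.239 tilt [-0. -1. -0.] F [-0.3 -0.5  0.2] M [ 0.06 -0.    0.04] w 0.532 j6 -0.27
dx dy dz [-0.0223 -0.0001  0.0006] twist -0.2
```

View pics/v_w.png

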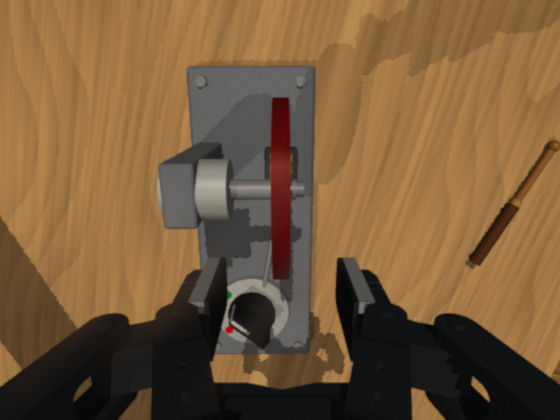

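```bash

sed -i 's/HUB=np.array(\[.5265/HUB=np.array([.5255/' h.py
python3 -c "
from h import *
t=G(15); to(t,.2425)"
```

```text
t 14.65 pos [0.5262 0.0428 0.2557] zyaw 0.239 tilt [-0. -1. -0.] F [-0.3 -0.5  0.2] M [ 0.06 -0.    0.04] w 0.532 j6 -0.27
dx dy dz [ 0.0135  0.1028 -0.0002] twist -0.2
```

>>> {"api": "play_rows", "payload": {
  "steps": [
    {"claw": 120,"dx": 0.0135,"dy": 0.03,"dz": 0,"twist": 0},
    {"claw": 120,"dx": 0.0135,"dy": 0.06,"dz": 0,"twist": 0},
    {"claw": 120,"dx": 0.0135,"dy": 0.085,"dz": 0,"twist": 0},
    {"claw": 120,"dx": 0.0135,"dy": 0.103,"dz": 0,"twist": 0},
    {"claw": 120,"dx": 0.0135,"dy": 0.103,"dz": 0,"twist": 0}
  ]
}}

```text
time_s: 15.07
position: [0.5275, 0.0297, 0.1496]
tcp_rot: [-0.555, 0.557, -0.439, 0.435]
force: [-0.2, -0.4, -0.1]
grip_width: 0.525
```

>>> {"api": "play_rows", "payload": {
  "steps": [
    {"claw": 200,"dx": 0,"dy": 0,"dz": 0,"twist": 0},
    {"claw": 255,"dx": 0,"dy": 0,"dz": 0,"twist": 0},
    {"claw": 255,"dx": 0,"dy": 0,"dz": 0,"twist": 0},
    {"claw": 255,"dx": 0,"dy": 0,"dz": 0,"twist": 0},
    {"claw": 255,"dx": 0,"dy": 0,"dz": 0,"twist": 0}
  ],
  "squeeze": 30
}}

```text
time_s: 15.48
position: [0.5292, 0.0294, 0.1542]
tcp_rot: [-0.556, 0.556, -0.437, 0.437]
force: [-7.1, -3.2, 7.9]
grip_width: 0.136
```

```bash
python3 -c "
from h import *
t=G(15); to(t,.2425); arc(15,-11,8)"
```

```text
t 15.48 pos [0.5292 0.0294 0.1542] zyaw 0.239 tilt [ 0.001 -1.     0.   ] F [-7.1 -3.2  7.9] M [-0.53  1.1   0.16] w 0.136 j6 -0.3
dx dy dz [-0.0002  0.0013  0.0001] twist -0.2
[-0.0033 -0.0008 -0.    ]
[-0.0067 -0.0014 -0.    ]
[-0.01   -0.0018 -0.    ]
[-0.0134 -0.002  -0.    ]
[-0.0168 -0.002  -0.0001]
[-0.0202 -0.0019 -0.0001]
[-0.0236 -0.0015 -0.0001]
[-0.027  -0.001  -0.0001]
```

>>> {"api": "play_rows", "payload": {
  "steps": [
    {"claw": 255,"dx": -0.0033,"dy": -0.0008,"dz": -0.0005,"twist": 0},
    {"claw": 255,"dx": -0.0067,"dy": -0.0014,"dz": -0.001,"twist": 0},
    {"claw": 255,"dx": -0.01,"dy": -0.0018,"dz": -0.001,"twist": 0},
    {"claw": 255,"dx": -0.0134,"dy": -0.002,"dz": -0.001,"twist": 0},
    {"claw": 255,"dx": -0.0168,"dy": -0.002,"dz": -0.001,"twist": 0}
  ]
}}

```text
time_s: 15.9
position: [0.5252, 0.0455, 0.1561]
tcp_rot: [0.556, -0.556, 0.436, -0.438]
force: [-0.1, -4.7, 1.9]
grip_width: 0.137
```

>>> {"api": "play_rows", "payload": {
  "steps": [
    {"claw": 255,"dx": -0.0034,"dy": 0.0001,"dz": 0,"twist": 0},
    {"claw": 255,"dx": -0.0068,"dy": 0.0005,"dz": 0,"twist": 0},
    {"claw": 255,"dx": -0.0102,"dy": 0.001,"dz": 0,"twist": 0},
    {"claw": 255,"dx": -0.0102,"dy": 0.001,"dz": 0,"twist": 0},
    {"claw": 255,"dx": -0.0102,"dy": 0.001,"dz": 0,"twist": 0}
  ]
}}

```text
time_s: 16.32
position: [0.5227, 0.0558, 0.1549]
tcp_rot: [0.556, -0.556, 0.436, -0.437]
force: [-2.0, -1.2, 7.4]
grip_width: 0.131
```

```bash
python3 -c "
from h import *
t=G(-11); to(t,.2425)
f=cam('side'); save(f,'w_side',(250,150,310,220),8)"
```

```text
t 16.32 pos [0.5227 0.0558 0.1549] zyaw 0.239 tilt [ 0.001 -1.     0.002] F [-2.  -1.2  7.4] M [-0.35  0.34  0.1 ] w 0.131 j6 -0.25
dx dy dz [0.    0.001 0.   ] twist -0.2
```

View pics/w_side.png

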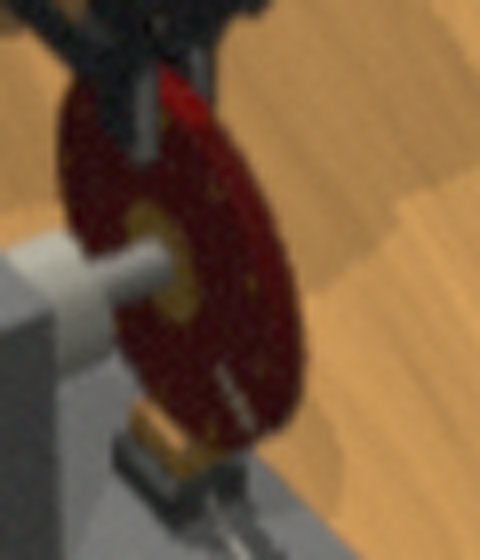

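```bash
python3 -c "
from h import *
f=cam('side')
P=lambda x,y: (250+x/8-.5,150+y/8-.5)
HUB[0]=.525
print([np.round(ang(f,*P(*p))*np.array([1,1000]),1).tolist() for p in [(218,368),(235,397),(252,428),(217,190),(252,284),(263,362),(211,433)]])"

```

```text
[[126.4, 41.0], [124.1, 52.6], [123.4, 64.7], [31.3, 62.1], [62.2, 60.1], [90.9, 60.1], [153.7, 64.7]]
```

>>> {"api": "play_rows", "payload": {
  "steps": [
    {"claw": 255,"dx": -0.002,"dy": 0.0004,"dz": 0,"twist": 0},
    {"claw": 255,"dx": -0.004,"dy": 0.001,"dz": 0,"twist": 0},
    {"claw": 255,"dx": -0.0055,"dy": 0.0015,"dz": 0,"twist": 0},
    {"claw": 255,"dx": -0.0055,"dy": 0.0015,"dz": 0,"twist": 0},
    {"claw": 255,"dx": -0.0055,"dy": 0.0015,"dz": 0,"twist": 0}
  ]
}}

```text
time_s: 16.83
position: [0.5214, 0.061, 0.1534]
tcp_rot: [0.556, -0.556, 0.436, -0.437]
force: [-2.8, -2.4, 8.8]
grip_width: 0.133
```

>>> {"api": "play_rows", "payload": {
  "steps": [
    {"claw": 255,"dx": 0,"dy": 0,"dz": 0,"twist": 0},
    {"claw": 255,"dx": 0,"dy": 0,"dz": 0,"twist": 0},
    {"claw": 255,"dx": 0,"dy": 0,"dz": 0,"twist": 0}
  ]
}}

```text
time_s: 17.08
position: [0.5214, 0.061, 0.1535]
tcp_rot: [0.556, -0.556, 0.436, -0.437]
force: [-1.4, -2.0, 7.5]
grip_width: 0.133
```

```bash
python3 -c "
from h import *
t=G(-16); to(t,.2425)
f=cam('side'); save(f,'x_side',(250,150,310,220),8); save(f,'x2_side',(220,150,370,285),4)"
```

```text
t 17.08 pos [0.5214 0.061  0.1535] zyaw 0.239 tilt [ 0.001 -1.     0.002] F [-1.4 -2.   7.5] M [-0.61  0.26  0.15] w 0.133 j6 -0.24
dx dy dz [0.0002 0.0008 0.    ] twist -0.2
```

View pics/x_side.png

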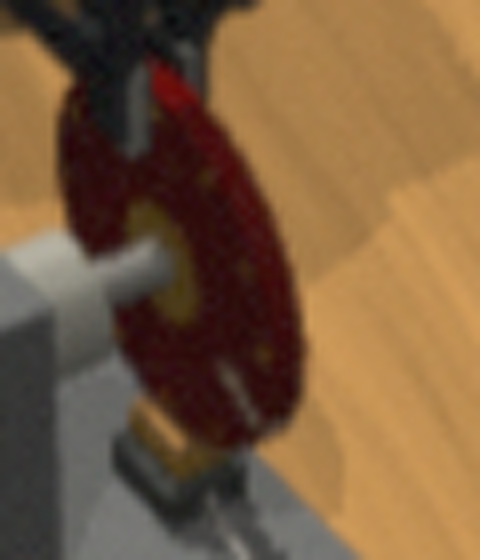

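View pics/x2_side.png

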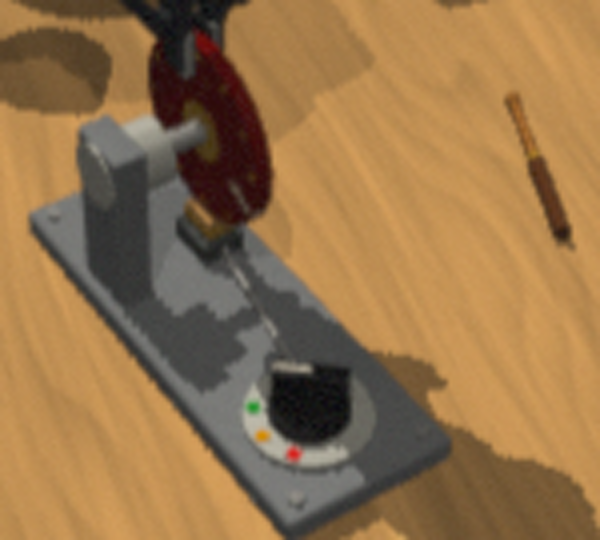

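```bash
python3 -c "
from h import *
f=cam('side')
P=lambda x,y: (250+x/8-.5,150+y/8-.5)
HUB[0]=.525
print([np.round(ang(f,*P(*p))*np.array([1,1000]),1).tolist() for p in [(222,362),(240,390),(256,421),(207,178),(249,269),(266,353)]])"

```

```text
[[119.1, 40.6], [117.3, 52.4], [118.4, 64.1], [25.9, 60.1], [57.2, 61.1], [86.0, 62.0]]
```

```bash
python3 -c "
from cell import ctrl
print(ctrl.job_done())"
```

```text
the job is handed in; nothing more can be done
None
```

I turned the brake selector to green, found the platter's heavy side, and handed the job in at 17.2 s. The fingers were still holding the platter with the heavy side down.

- **Finding the heavy side:** when the brake came off, the platter turned by itself and stuck with the index bar at about 92°. I then turned it by hand past the bottom and let go, and it fell back and stuck at about 143°. Halfway between puts the heavy side straight down at about 117.5°. It stuck about 26° short on each side, within the stated 20–31°.
- **Final position:** I gripped the platter again and turned it back. My last measurement put it at 117–118° by the index bar and 116–117° by the brass dots. I estimate both are good to about 3°. The jaws were closed on about 11 mm at a 30 N squeeze, and the arm pose did not change over the last rows.
- **Selector:** the last picture still shows it pointing at green.
- **Bench items:** I did not measure the loose things at the end. The arm never went near them, and those in the pictures look undisturbed.

Two things disagreed with the description or with my own measurements:

- **Fingertips:** they sit about 16 mm behind the reported TCP, where the description says 14 mm ahead. My first try at the knob closed on nothing above it, so I lowered the tool 24 mm more before gripping.
- **Platter position:** the side view placed the hub about 2–3 mm nearer the robot than the top view did. The grip forces and the brass dots supported the side view, so I used that value.

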